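# Remount a grinding wheel with its notch at the pointer

### The arm

A 6-joint arm with a two-finger parallel gripper is mounted at the origin on the work surface. World frame = base frame: x ahead of the robot, y to its left, z up, the work surface at z = 0. Lengths are in mm, angles in rad, forces in N, time in s.
With the tool pointing down it reaches from about 300 to 850 mm from the base axis. Payload 4.2 kg.
Tool frame: the origin (TCP) lies midway between the tips of the shut fingers; the grasp point (between the pads) lies manip.grip_point_offset behind it (manip.grip_point_offset is the distance from the TCP to the grasp point, in mm); x points along the fingers, y is the direction in which the jaws open and shut, and the axes are right-handed (so a half turn about x gives the same grasp; the last joint's range is limited). The gripper opens to 91 mm and grips with 3 to 60 N. Pads are 32 mm wide; open, the fingers measure 118 mm over their backs; the gripper's body (76 mm by 178 mm) begins 60 mm behind the grasp point.
Start: joints at [1.313, 0.32, 1.565, -0, 1.257, -0.02], TCP at [135.451, 558.835, 213.976] pointing down, gripper open.
Joint ranges: [-3.11, 3.11], [-0.84, 2.01], [0.21, 2.61], [-1.34, 4.49], [0.05, 2.63], [-2.56, 2.56]. Speed limits (rad/s): [2.57, 2.57, 3.14, 3.14, 3.14, 3.14].

### API

Orientations are given as a 3x3 rotation matrix whose columns are the frame's x, y, z axes.
In Python, from cell import manip gives the robot as it stands. The module is installed in compiled form; this text tells all that it offers.
- The arm moves only by the shell command python3 -m inch 'ROWS'. ROWS is JSON, a list of rows, each a list of 7 numbers: the shift along the tool's x, y, z in units of 3 cm (1.0 is 3 cm), then the turn, a rotation vector about the tool's x, y, z in units of 4 degrees (1.0 is 4 degrees), then the opening, from 0 (shut) to 1 (fully open). A call has 1 to 5 rows; each row shifts and turns the commanded pose from where the row before left it, along the tool's axes as they then stand; what a row does not reach is not made up. A row lasts 1/8 s, in which the tool goes at most 62.5 mm and 10.7 degrees, less where a joint would pass 70% of its speed; a pose out of reach is approached as far as the arm can. A call with a number of a shift or a turn outside -1 to 1 is refused whole. A call with a gripper value outside its range is refused whole. The fingers move at their own pace and stop on an object; the grip force is fixed at half the most. Time passes only in rows, so rows that do not move let the fingers close. It gives the time, the measured TCP pose, the force and the opening at its end, in the units of the state.
- manip.get_obs(): the state, without advancing time (a new reading comes with each control period).
- manip.capture(name): name is "side" or "top" or "wrist"; returns a dict with "frame" (480x640x3 uint8, red, green, blue), "range_z" (480x640 float32, mm along the optical axis (not along the pixel's ray), 0 where there is no reading), "mtx" (3x3 intrinsics, pixels), "R" (3x3) and "t" (3): a world point X has camera coordinates R X + t. Camera axes: x right, y down, z forward; pixel columns grow to the right and rows downward; lengths in mm; the calibration is good to about 2 mm. A picture is of the moment at which its call begins.
- manip.job_done(): hands the job in, once; it reports no verdict.
Trained networks look in a picture, given as the dict that the camera call returned (one of the last four; its "shot" number tells which), for a name from the list of things; names that differ only in an ending like _2 or _b are one class to them, and where a whole thing is asked for, a point or a joint stands for the part that bears it (a point fixed in the world has none). Each returns a list of dicts, best first, with "confidence" (0 to 1); they miss things now and then, are a little off and sometimes report something else, mostly with a low value. They report only what shows in the picture. A call takes as long as a camera call. They do not tell look-alikes from the thing itself.
- manip.silhouettes(name, picture): "pixels" (480x640 bool, what is visible of it) and "extent" ([left, top, width, height] in pixels, round what is visible of it).
The state is a dict: "t": time; "joint_positions": joint angles; "qvel": joint speeds; "effort": joint torques, N m; "tcp_pos": TCP position; "tool_rot": TCP orientation; "force": force on the tool from outside, world axes, zero at the start; "moment": the same for the moment, N m; "width": finger opening in mm.
Only numpy, scipy, OpenCV 4.12 (cv2) and the standard library are available. Lean on these libraries where they do the work, as an engineer would, in place of code of your own. Each camera call takes 0.05 s, during which the arm holds its last target.

### The job

Take the grinding wheel out of the wooden rack, lay it flat on the bench with the hub up and let go, then take it again by its hub and fit it on the upright spindle. Turn it until its pockets drop over the drive pins and it sits fully home on the flange, then turn wheel and spindle together until the notch in the rim faces the pointer, and let go; leave the tin, the spanner and the wooden knife handle alone.

Things in the scene. Friction and masses are not known exactly. Their poses are not given: they have to be found in the camera images.
- wheel: Grinding wheel, 0.3 to 0.55 kg: grey stone rim 84 mm across, 22 mm thick, dark steel centre, steel hub block on its upper face. Origin: centre of the underside; z points out through the hub (up when mounted), x towards the notch. It starts standing on its rim in the rack, notch down, hub facing along the rack's +x.
- notch (a point): the single notch in the wheel's rim (11 mm wide, 6 mm deep, cut right through the thickness): point at its middle on the rim's edge, 42 mm from the wheel's axis, on the upper face
- hub_top (a point): Centre of the top of the hub block, on the wheel's axis, 50 mm from the wheel's underside; axes as the wheel's. The block is 20 mm wide along x (its two flats are the grip), 40 mm long along y and 28 mm tall.
- bore (a point): Mouth of the blind bore in the middle of the wheel's underside: 15.6 mm across, 22 mm deep. Round it in the underside are three pockets for the drive pins, 10 mm deep, about 11 mm wide, at radius 28 mm, at 60, 180 and 300 degrees from the wheel's x. Between them the underside is flat.
- spindle: Fixed green cast housing of an upright spindle, 170 mm across at the foot, 64 mm tall; origin at its foot on the spindle's axis, z up, x towards the pointer. A dark guard lip, top 90 mm over the bench, at radius 58 to 66 mm, runs round the side opposite the pointer. A steel flange 76 mm across turns on top, either way without end.
- stub_tip (a point): Tip of the flange's centre stub, on the axis, 20 mm above the flange's top face; 13 mm across, last 5 mm tapered. Round it stand three drive pins 6 mm across, 8 mm high, at radius 28 mm, 120 degrees apart, at an unknown angle. The flange drags (about 0.22 N m) and stays where it is left.
- seat (a point): On the spindle's axis at the flange's top face, 72 mm over the bench, where the wheel's underside centre comes. Out of step the wheel rests on the pins, 8 mm too high; turned by up to 120 degrees it comes into step (play about 0.1 rad either way) and, if not held up, its weight drops it home. Then wheel and flange turn together. This point does not turn.
- mark (a point): Where the middle of the notch must come: 42 mm from the spindle's axis, 22 mm above the flange, 5 mm inside the tip of the fixed steel pointer (5 mm wide; its post is 16 mm wide, top 94 mm over the bench; pointer and post span radius 47 to 68 mm).
- rack: Fixed wooden rack, 75 by 110 mm, origin under its middle; a slot along its y, 25 mm wide, floor 10 mm over the bench, cheeks up to 26 mm over the bench. The wheel stands in it on its rim, axis 52 mm over the bench and parallel to the rack's x, hub on the +x side.
- tin: bystander: closed steel tin 60 mm across, 75 mm tall, origin at its underside
- spanner: bystander: steel spanner 160 mm long, lying along its x, origin on its underside
- knife_handle: bystander: dark wooden knife handle 110 by 26 by 20 mm, origin on its underside
Not all that is in view belongs to the job. Several things have the shape of the spindle; the one meant has the colours described above.

How it is judged:
By the outcome, as a careful person would: the job done as asked, in the order asked, and still so for the second after the job is handed in, with the robot touching nothing.
It also fails if it takes over 67 s, if anything falls off the work surface, if the arm or the gripper's body presses on something with over 40 N, if the wrist force passes 120 N, or if a joint passes its speed limit or range.

## Working session

There is one attempt and no reset: what is moved stays moved. The work goes in short steps, Python scripts to look and compute and a shell command to move; the robot and the scene stay as the last step left them, time stands still between calls to the robot, and variables do not carry over. Pictures are saved under pics/ and viewed, and the job is handed in when it is done.

```bash
mkdir -p pics; ls; cat > h.py <<'E'
import numpy as np, cv2
from cell import manip
def save(c,n):
    cv2.imwrite('pics/'+n+'.png',c['frame'][:,:,::-1])
def pts(c,mask=None):
    z=c['range_z'];v,u=np.nonzero((z>0) if mask is None else (mask&(z>0)))
    d=z[v,u];K=c['mtx'];X=np.c_[(u-K[0,2])/K[0,0]*d,(v-K[1,2])/K[1,1]*d,d]
    return (X-c['t'])@c['R'],u,v
def proj(c,X):
    p=c['R']@np.array(X,float)+c['t'];q=c['mtx']@p;return q[:2]/q[2]
E
python3 - <<'E'
from h import *
o=manip.get_obs();print({k:np.round(v,3).tolist() for k,v in o.items()},manip.grip_point_offset)
for n in ['top','side','wrist']:
    c=manip.capture(n);save(c,n+'0');print(n,np.round(c['t']@-c['R'],0) if 0 else np.round(-c['R'].T@c['t']))
    if n=='wrist':continue
    for k in ['wheel','spindle','rack','tin','spanner','knife_handle']:
        for s in manip.silhouettes(k,c):
            P,_,_=pts(c,s['pixels']);print(k,round(s['confidence'],2),s['extent'],np.round(np.median(P,0)),np.round(P.min(0)),np.round(P.max(0)))
E
```

```text
pics
{'t': 0.0, 'joint_positions': [1.313, 0.32, 1.566, 0.0, 1.257, -0.02], 'qvel': [0.001, -0.002, 0.0, 0.002, 0.0, -0.0], 'effort': [0.003, -41.246, -23.197, 0.073, 0.045, -0.0], 'tcp_pos': [135.301, 558.334, 213.121], 'tool_rot': [[-0.0, 0.236, 0.972], [-0.002, 0.972, -0.236], [-1.0, -0.002, -0.0]], 'force': [0.497, -0.599, -1.286], 'moment': [-0.023, -0.017, 0.036], 'width': 90.799} 18.8
top [ 342.   57. 1374.]
wheel 0.69 [414.8, 222.1, 33.2, 28.4] [ 568. -211.   67.] [ 552. -253.   -6.] [ 620. -171.   98.]
spindle 0.96 [119.8, 194.9, 67.5, 65.7] [580. 481.  65.] [504. 409.  -4.] [671. 569.  99.]
spindle 0.68 [226.3, 116.7, 64.0, 65.2] [789. 233.  64.] [717. 150.  -6.] [910. 323. 100.]
spindle 0.64 [237.0, 207.8, 63.5, 62.4] [565. 196.  65.] [491. 118.  -5.] [662. 283.  97.]
rack 0.89 [406.8, 224.9, 45.0, 35.4] [ 548. -197.   11.] [ 524. -273.   -4.] [ 609. -154.   81.]
tin 0.55 [319.0, 161.4, 24.1, 28.5] [730.  46.  73.] [708.  14.  -5.] [787.  75.  82.]
spanner 0.59 [180.5, 291.9, 26.7, 58.2] [361. 386.   7.] [284. 356.  -5.] [428. 410.  15.]
spanner 0.17 [236.0, 202.1, 70.8, 6
[... 355 characters left out ...]
] [898. 334.  98.]
spindle 0.87 [277.9, 191.9, 56.8, 58.6] [565. 164.  63.] [489. 111.  -1.] [656. 268.  97.]
spindle 0.62 [258.6, 147.0, 54.6, 47.7] [579. 451.  62.] [503. 401.  -3.] [697. 720.  96.]
rack 0.86 [333.6, 315.2, 45.8, 39.2] [ 548. -247.   11.] [ 522. -276.   -3.] [ 607. -146.   30.]
rack 0.39 [351.9, 301.3, 20.8, 37.7] [ 564. -235.   64.] [ 550. -261.    1.] [ 615. -144.   98.]
tin 0.87 [369.2, 222.9, 22.0, 35.6] [730.  25.  56.] [706.   7.  -0.] [799. 159.  79.]
spanner 0.85 [192.4, 200.6, 51.5, 16.8] [352. 380.   7.] [272. 348.  -2.] [427. 409.  13.]
knife_handle 0.82 [271.4, 388.6, 54.1, 29.6] [ 388. -356.   19.] [ 335. -366.   -1.] [ 443. -336.   25.]
wrist [ 61. 577. 386.]
```

View pics/top0.png

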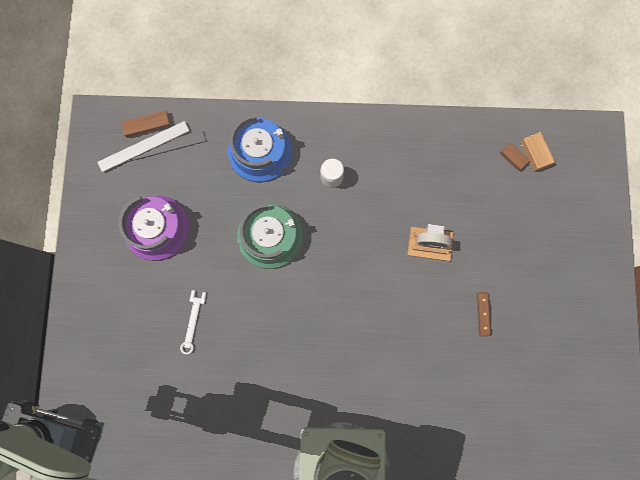

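View pics/side0.png

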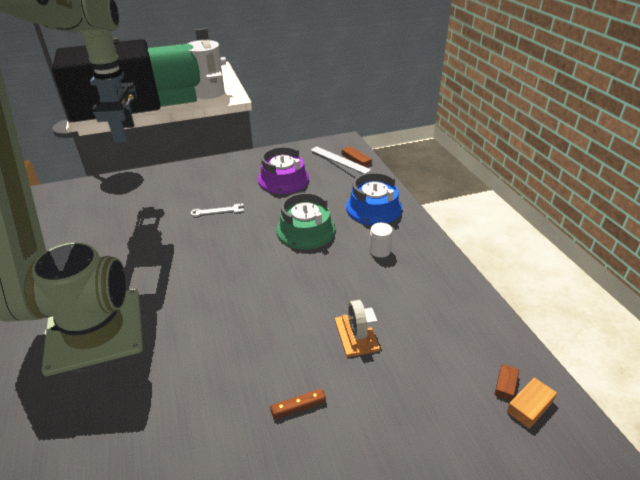

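```bash
python3 - <<'E'
from h import *
c=manip.capture('top')
a=cv2.resize(c['frame'][90:290,110:310],(800,800),interpolation=2)[:600]
b=cv2.resize(c['frame'][205:275,395:465],(600,600),interpolation=2)
cv2.imwrite('pics/ta.png',a[:,:,::-1]);cv2.imwrite('pics/tb.png',b[:,:,::-1])
E
```

```text
(no output)
```

View pics/ta.png

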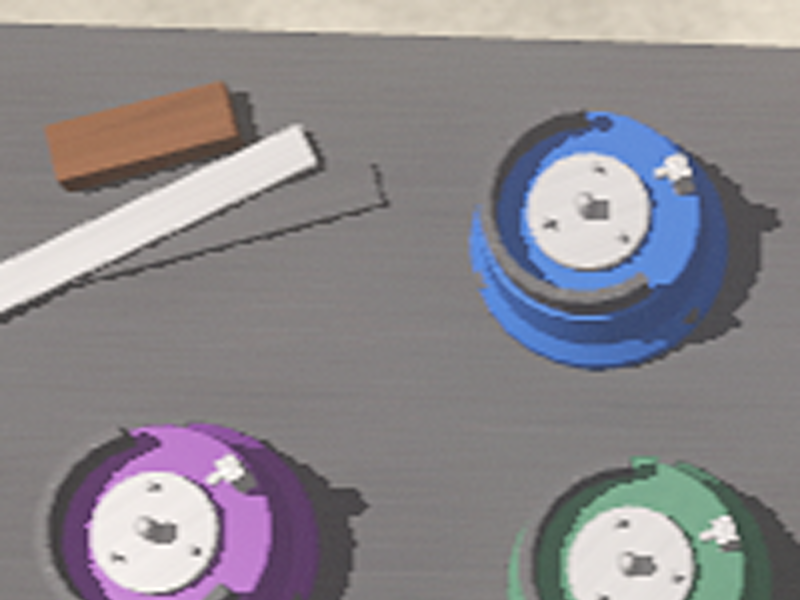

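View pics/tb.png

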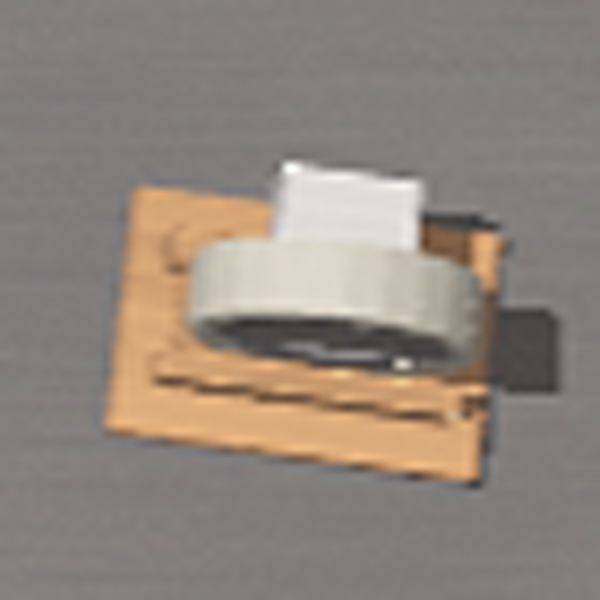

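View pics/wrist0.png

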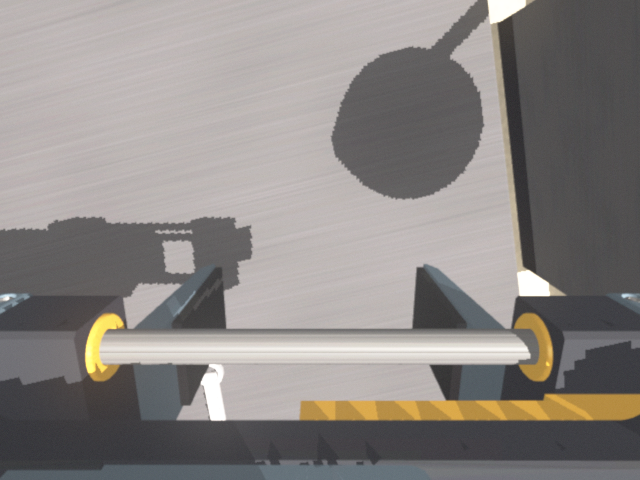

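```bash
cat >> h.py <<'E'
from scipy.spatial.transform import Rotation as Ro
from scipy.optimize import least_squares
def toolR(d,j):
    d=np.array(d,float);d/=np.linalg.norm(d);j=np.array(j,float);j-=d*(j@d);j/=np.linalg.norm(j)
    return np.c_[d,j,np.cross(d,j)]
def plan(p,R,N=None,grasp=False,p0=None,R0=None):
    """equal rows (shift then turn) bringing TCP to p,R ; grasp: p is grasp point"""
    o=manip.get_obs();p0=np.array(o['tcp_pos']) if p0 is None else p0;R0=np.array(o['tool_rot']) if R0 is None else R0
    p=np.array(p,float)
    if grasp:p=p+R[:,0]*manip.grip_point_offset
    w=Ro.from_matrix(R0.T@R).as_rotvec()
    def sol(N):
        A=sum(Ro.from_rotvec(w*k/N).as_matrix() for k in range(N))
        return np.linalg.solve(A,R0.T@(p-p0))/30, np.degrees(w)/N/4
    n=N or 1
    while True:
        s,r=sol(n)
        if N or max(abs(s).max(),abs(r).max())<=1 and np.linalg.norm(s)*30<60:break
        n+=1
    print('N',n,'row',np.round(np.r_[s,r],3).tolist())
def st():
    o=manip.get_obs();print('t',round(o['t'],2),'tcp',np.round(o['tcp_pos'],1),'w',round(o['width'],1),'F',np.round(o['force'],1),'M',np.round(o['moment'],2),'q',np.round(o['joint_positions'],2));print(np.round(o['tool_rot'],3).tolist())
E
python3 - <<'E'
from h import *
c=manip.capture('wrist');o=manip.get_obs();R=np.array(o['tool_rot'])
print(c['mtx']); print('cam axes in tool',np.round(R.T@c['R'].T,3)); print('off',R.T@(-c['R'].T@c['t']-o['tcp_pos']))
# camera over spindle: tool down
E
```

```text
[[384.71825364   0.         318.8449748 ]
 [  0.         384.71825364 241.15854909]
 [  0.           0.           1.        ]]
cam axes in tool [[-0.    -0.27   0.963]
 [ 1.    -0.     0.   ]
 [ 0.     0.963  0.27 ]]
off [-171.96503744   -0.27012887  -76.91484087]
```

```bash
python3 - <<'E'
from h import *
plan([565,121,235],toolR([0,0,-1],[1,0.1,0]))
E
```

```text
N 22 row [-0.032, 0.031, 0.99, 0.803, -0.0, -0.0]
```

```bash
for i in 1; do python3 -m inch '[[-0.03,0.03,1,0.8,0,0,1],[-0.03,0.03,1,0.8,0,0,1],[-0.03,0.03,1,0.8,0,0,1],[-0.03,0.03,1,0.8,0,0,1],[-0.03,0.03,1,0.8,0,0,1]]'; python3 -m inch '[[-0.03,0.03,1,0.8,0,0,1],[-0.03,0.03,1,0.8,0,0,1],[-0.03,0.03,1,0.8,0,0,1],[-0.03,0.03,1,0.8,0,0,1],[-0.03,0.03,1,0.8,0,0,1]]'; python3 -m inch '[[-0.03,0.03,1,0.8,0,0,1],[-0.03,0.03,1,0.8,0,0,1],[-0.03,0.03,1,0.8,0,0,1],[-0.03,0.03,1,0.8,0,0,1],[-0.03,0.03,1,0.8,0,0,1]]'; python3 -m inch '[[-0.03,0.03,1,0.8,0,0,1],[-0.03,0.03,1,0.8,0,0,1],[-0.03,0.03,1,0.8,0,0,1],[-0.03,0.03,1,0.8,0,0,1],[-0.03,0.03,1,0.8,0,0,1]]'; python3 -m inch '[[-0.03,0.03,1,0.8,0,0,1],[-0.03,0.03,1,0.8,0,0,1]]'; done
python3 - <<'E'
from h import *
st();c=manip.capture('wrist');save(c,'w1');np.savez('spin.npz',**{k:c[k] for k in ['frame','range_z','mtx','R','t']})
E
```

```text
t: 1.48
tcp_pos: [278.4, 511.5, 218.5]
tool_rot: [[0.0, 0.496, 0.868], [0.0, 0.868, -0.496], [-1.0, 0.0, -0.0]]
force: [-0.7, 0.2, -0.4]
width: 91.0
t: 2.1
tcp_pos: [401.9, 426.9, 222.9]
tool_rot: [[0.0, 0.716, 0.698], [0.0, 0.698, -0.716], [-1.0, 0.0, -0.0]]
force: [0.2, -0.0, 0.3]
width: 91.0
t: 2.72
tcp_pos: [497.2, 311.6, 227.5]
tool_rot: [[0.0, 0.881, 0.474], [0.0, 0.474, -0.881], [-1.0, 0.0, -0.0]]
force: [-0.1, 0.0, 0.2]
width: 91.0
t: 3.35
tcp_pos: [557.1, 174.5, 231.9]
tool_rot: [[0.0, 0.977, 0.212], [0.0, 0.212, -0.977], [-1.0, 0.0, -0.0]]
force: [0.3, -0.1, 0.6]
width: 91.0
t: 3.6
tcp_pos: [569.9, 115.9, 233.7]
tool_rot: [[0.0, 0.995, 0.102], [0.0, 0.102, -0.995], [-1.0, 0.0, -0.0]]
force: [-0.2, -0.4, 0.1]
width: 91.2
t 3.6 tcp [569.9 115.9 233.7] w 91.2 F [-0.2 -0.4  0.1] M [-0.09  0.04  0.03] q [0.18 0.32 1.52 0.   1.31 0.08]
[[0.0, 0.995, 0.102], [0.0, 0.102, -0.995], [-1.0, 0.0, -0.0]]
```

View pics/w1.png

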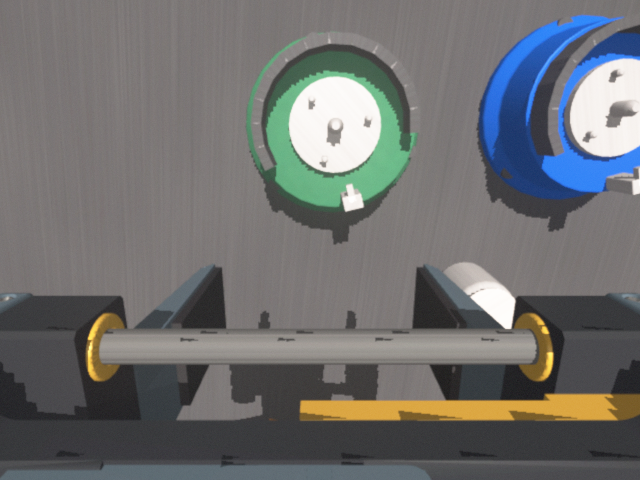

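The wrist picture shows the green housing: flange centred near (335,125), pins near (312,103), (368,121), (323,161), the pointer tip near (349,187).

```bash
python3 - <<'E'
from h import *
d=np.load('spin.npz');c={k:d[k] for k in d.files}
def ray(u,v,z):
    K=c['mtx'];r=c['R'].T@np.array([(u-K[0,2])/K[0,0],(v-K[1,2])/K[1,1],1]);o=-c['R'].T@c['t'];return (o+r*(z-o[2])/r[2])
f=c['frame'].astype(int)
m=(f.min(2)>170)&(f.max(2)-f.min(2)<25);m=m.astype(np.uint8)
n,l,s,ce=cv2.connectedComponentsWithStats(m)
k=l[140,315];print(s[k])
mm=(l==k).astype(np.uint8);ct=max(cv2.findContours(mm,0,1)[0],key=len)[:,0]
P=np.array([ray(u,v,72)[:2] for u,v in cv2.convexHull(ct)[:,0]])
r=least_squares(lambda x:np.hypot(*(P-x[:2]).T)-x[2],[570,195,38],loss='soft_l1');print('flange',r.x,np.abs(r.fun).max())
Q,u,v=pts(c);sel=(np.hypot(Q[:,0]-r.x[0],Q[:,1]-r.x[1])<35);print('z flange',np.median(Q[sel,2]))
big=cv2.resize(c['frame'][20:220,240:440],(800,800),interpolation=2);cv2.imwrite('pics/w1b.png',big[:,:,::-1][:, :])
E
```

```text
[ 289   77   92   96 6619]
flange [573.88616094 199.06537564  38.11192668] 0.1887395302278776
z flange 73.33805845581324
```

View pics/w1b.png

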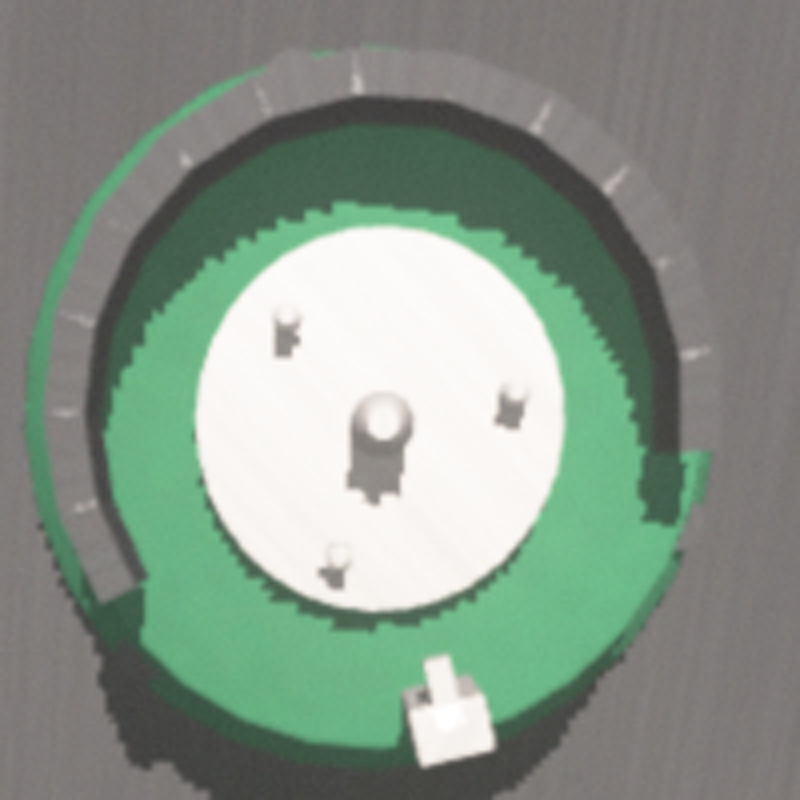

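```bash
python3 - <<'E'
from h import *
d=np.load('spin.npz');c={k:d[k] for k in d.files}
def ray(u,v,z):
    K=c['mtx'];r=c['R'].T@np.array([(u-K[0,2])/K[0,0],(v-K[1,2])/K[1,1],1]);o=-c['R'].T@c['t'];return (o+r*(z-o[2])/r[2])
C=np.array([573.9,199.1])
for n,u,v,z in [('p',286,315,80),('p',516,392,80),('p',338,553,80),('stub',383,415,92),('ptr',438,658,94),('post',452,738,94)]:
    p=ray(u/4+240-.4,v/4+20-.4,z)[:2];q=p-C;print(n,p,np.hypot(*q),np.degrees(np.arctan2(q[1],q[0])))
# wheel & rack from top
c=manip.capture('top')
for k in ['rack','wheel']:
    s=manip.silhouettes(k,c)[0];P,u,v=pts(c,s['pixels'])
    if k=='rack': m=(P[:,2]>16)&(P[:,2]<33)
    else: m=(P[:,2]>15)
    print(k,len(P),m.sum()); r=cv2.minAreaRect(P[m][:,:2].astype(np.float32));print(r)
E
```

```text
p [552.66563443 217.7597077 ] 28.26805569608085 138.69259696132144
p [600.21638022 207.95355786] 27.765758669463825 18.594362397526282
p [567.87102399 172.67762403] 27.1014852669837 -102.85351759674327
stub [573.58779459 200.48020049] 1.4150708801585294 102.74596886918421
ptr [589.89599124 154.91543057] 46.99093435306968 -70.09839446304696
post [594.76225736 138.98753017] 63.62973212927955 -70.86047779491298
rack 693 186
((566.286865234375, -212.72280883789062), (94.798828125, 53.729469299316406), 86.93601989746094)
wheel 589 584
((580.3095092773438, -214.35743713378906), (82.99544525146484, 50.60091781616211), 83.75257873535156)
```

```bash
cat >> h.py <<'E'
def rackR(a,yaw):  # tool tilt a deg (back toward robot when in rack), wheel axis yaw deg; a=-75 => laid
    A=np.radians(a);Y=np.radians(yaw);ax=np.array([np.cos(Y),np.sin(Y),0])
    return toolR(-np.sin(A)*ax-np.cos(A)*np.array([0,0,1]),[np.sin(Y),-np.cos(Y),0])
E
python3 - <<'E'
from h import *
plan([628,-215,168],rackR(15,-6))
E
```

```text
N 26 row [0.105, 0.402, 0.287, 0.974, -0.104, -0.128]
```

```bash
python3 -m inch '[[0.1,0.4,0.29,0.97,-0.1,-0.13,1],[0.1,0.4,0.29,0.97,-0.1,-0.13,1],[0.1,0.4,0.29,0.97,-0.1,-0.13,1],[0.1,0.4,0.29,0.97,-0.1,-0.13,1],[0.1,0.4,0.29,0.97,-0.1,-0.13,1]]'; python3 -m inch '[[0.1,0.4,0.29,0.97,-0.1,-0.13,1],[0.1,0.4,0.29,0.97,-0.1,-0.13,1],[0.1,0.4,0.29,0.97,-0.1,-0.13,1],[0.1,0.4,0.29,0.97,-0.1,-0.13,1],[0.1,0.4,0.29,0.97,-0.1,-0.13,1]]'; python3 -m inch '[[0.1,0.4,0.29,0.97,-0.1,-0.13,1],[0.1,0.4,0.29,0.97,-0.1,-0.13,1],[0.1,0.4,0.29,0.97,-0.1,-0.13,1],[0.1,0.4,0.29,0.97,-0.1,-0.13,1],[0.1,0.4,0.29,0.97,-0.1,-0.13,1]]'; python3 -m inch '[[0.1,0.4,0.29,0.97,-0.1,-0.13,1],[0.1,0.4,0.29,0.97,-0.1,-0.13,1],[0.1,0.4,0.29,0.97,-0.1,-0.13,1],[0.1,0.4,0.29,0.97,-0.1,-0.13,1],[0.1,0.4,0.29,0.97,-0.1,-0.13,1]]';
python3 - <<'E'
from h import *
plan([628,-215,168],rackR(15,-6))
E
```

```text
t: 4.42
tcp_pos: [628.0, 72.8, 218.2]
tool_rot: [[-0.048, 0.972, -0.231], [-0.031, -0.233, -0.972], [-0.998, -0.039, 0.041]]
force: [-0.0, 0.2, 0.6]
width: 91.2
t: 5.05
tcp_pos: [667.0, 10.2, 202.9]
tool_rot: [[-0.103, 0.837, -0.538], [-0.045, -0.544, -0.838], [-0.994, -0.062, 0.094]]
force: [0.9, -0.1, -0.4]
width: 90.9
t: 5.68
tcp_pos: [682.3, -62.2, 189.2]
tool_rot: [[-0.159, 0.605, -0.78], [-0.04, -0.793, -0.608], [-0.986, -0.065, 0.15]]
force: [0.5, 0.6, 0.8]
width: 91.5
t: 6.3
tcp_pos: [672.1, -136.0, 178.3]
tool_rot: [[-0.21, 0.305, -0.929], [-0.016, -0.951, -0.308], [-0.978, -0.05, 0.205]]
force: [0.1, -0.4, 0.1]
width: 91.1
N 6 row [0.114, 0.406, 0.287, 0.99, -0.106, -0.116]
```

```bash
python3 -m inch '[[0.11,0.4,0.29,0.98,-0.1,-0.12,0.6],[0.11,0.4,0.29,0.98,-0.1,-0.12,0.6],[0.11,0.4,0.29,0.98,-0.1,-0.12,0.6],[0.11,0.4,0.29,0.98,-0.1,-0.12,0.6],[0.11,0.4,0.29,0.98,-0.1,-0.12,0.6]]';python3 -m inch '[[0.11,0.4,0.29,0.98,-0.1,-0.12,0.7],[0,0,0,0,0,0,0.7]]';
python3 - <<'E'
from h import *
st();c=manip.capture('wrist');save(c,'w2')
for k in ['wheel','hub_top']:
    for s in manip.silhouettes(k,c)[:2]: print(k,s['confidence'],s['extent'])
np.savez('rack.npz',sil=manip.silhouettes('wheel',c)[0]['pixels'],**{k:c[k] for k in ['frame','range_z','mtx','R','t']})
E
```

```text
t: 6.92
tcp_pos: [637.2, -202.6, 169.9]
tool_rot: [[-0.249, -0.033, -0.968], [0.02, -0.999, 0.029], [-0.968, -0.012, 0.25]]
force: [-0.4, 0.6, -0.6]
width: 54.8
t: 7.18
tcp_pos: [627.3, -214.9, 168.8]
tool_rot: [[-0.255, -0.1, -0.962], [0.029, -0.995, 0.096], [-0.966, -0.003, 0.257]]
force: [0.0, 0.9, 0.9]
width: 63.9
t 7.17 tcp [ 627.3 -214.9  168.8] w 63.9 F [0.  0.9 0.9] M [-0.02  0.    0.05] q [-0.32  0.63  1.18 -0.05  1.58  1.36]
[[-0.255, -0.1, -0.962], [0.029, -0.995, 0.096], [-0.966, -0.003, 0.257]]
wheel 0.88 [275.1, 221.7, 106.6, 84.8]
hub_top 0.66 [273.3, 219.3, 107.9, 91.5]
```

View pics/w2.png

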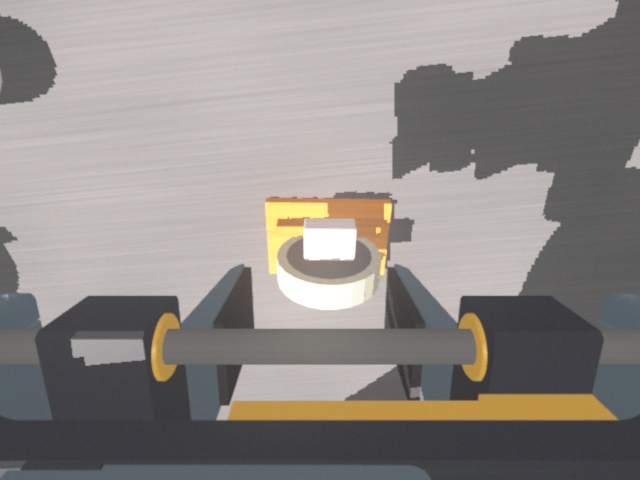

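The hub block shows at (304–356, 220–258), the rack's front edge at row 199, the fingers straddling it.

```bash
python3 - <<'E'
from h import *
d=np.load('rack.npz');c={k:d[k] for k in d.files}
f=c['frame'].astype(int)
m=np.zeros(f.shape[:2],bool);m[212:268,290:370]=True
m&=(f.min(2)>195)&(f.max(2)-f.min(2)<18)
n,l,s,ce=cv2.connectedComponentsWithStats(m.astype(np.uint8));k=l[240,330];print(s[k]);m=l==k
P,u,v=pts(c,m);print(len(P),np.percentile(P,[3,50,97],axis=0).round(1))
Yax=lambda y:np.array([np.cos(y),np.sin(y)])
# rack edges: orange front edge line
o=(f[:,:,0]>f[:,:,2]+60);o[280:]=0
P2,u,v=pts(c,o);q=P2[(P2[:,2]>15)&(P2[:,2]<32)]
r=cv2.minAreaRect(q[:,:2].astype(np.float32));print('rack',r)
# front edge of rack (max x) vs y
b=[(yy,q[abs(q[:,1]-yy)<2.5][:,0].max()) for yy in range(-255,-165,5) if (abs(q[:,1]-yy)<2.5).any()];b=np.array(b)
cf=np.polyfit(b[:,0],b[:,1],1);print('front slope deg',np.degrees(np.arctan(cf[0])),np.abs(np.polyval(cf,b[:,0])-b[:,1]).max(),'x at',np.polyval(cf,-212))
h=P[P[:,2]>40]
# hub face plane
y=np.array([[yy,np.median(h[abs(h[:,1]-yy)<2][:,0])] for yy in range(-228,-196,3) if (abs(h[:,1]-yy)<2).sum()>5]);print(y.round(1).tolist());print(np.degrees(np.arctan(np.polyfit(y[:,0],y[:,1],1)[0])))
print(P[:,2].max())
E
```

```text
[ 303  228   53   32 1629]
1619 [[ 578.9 -237.6   61.2]
 [ 592.7 -218.9   62.9]
 [ 605.2 -200.6   64.1]]
rack ((579.5390014648438, -217.2821807861328), (90.05976867675781, 18.885761260986328), 84.53386688232422)
front slope deg 6.410760960970711 0.6968932360556437 x at 588.9374344835832
[[-228.0, 591.7], [-225.0, 592.1], [-222.0, 592.5], [-219.0, 592.9], [-216.0, 592.6], [-213.0, 593.2], [-210.0, 593.5], [-207.0, 593.8], [-204.0, 594.2], [-201.0, 592.5], [-198.0, 587.2]]
-2.3592016498612463
64.80964547854146
```

```bash
python3 - <<'E'
from h import *
R=rackR(15,-6.2);P=np.array([596,-219.4,40])
plan(P-R[:,0]*30,R)
plan(P,R,p0=P-R[:,0]*30,R0=R)
E
```

```text
N 4 row [0.856, 0.072, -0.026, 0.035, -0.01, 0.002]
N 1 row [1.0, 0.0, -0.0, 0.0, 0.0, 0.0]
```

```bash
python3 -m inch '[[0.86,0.07,-0.03,0,0,0,0.7],[0.86,0.07,-0.03,0,0,0,0.7],[0.86,0.07,-0.03,0,0,0,0.7],[0.86,0.07,-0.03,0.1,0,0,0.7],[0,0,0,0,0,0,0.7]]'
python3 - <<'E'
from h import *
R=rackR(15,-6.2);P=np.array([596,-219.4,40]);st();plan(P,R)
c=manip.capture('wrist');save(c,'w3')
E
```

```text
t: 8.0
tcp_pos: [602.4, -220.1, 66.7]
tool_rot: [[-0.259, -0.106, -0.96], [0.03, -0.994, 0.102], [-0.965, -0.002, 0.261]]
force: [-0.0, -0.3, 0.0]
width: 64.0
t 8.0 tcp [ 602.4 -220.1   66.7] w 64.0 F [-0.  -0.3  0. ] M [-0.02 -0.01  0.03] q [-0.34  0.67  1.38 -0.06  1.35  1.36]
[[-0.259, -0.106, -0.96], [0.03, -0.994, 0.102], [-0.965, -0.002, 0.261]]
N 1 row [0.914, 0.002, -0.026, 0.03, 0.028, 0.025]
```

View pics/w3.png

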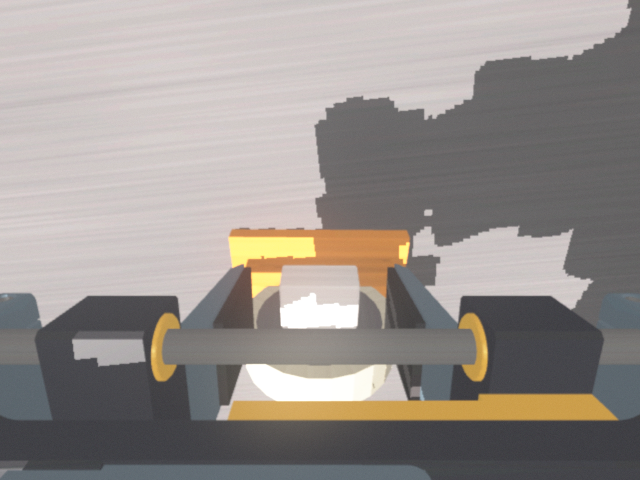

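The hub (columns 282–359) is centred between the pads (252–388). Going in and closing.

```bash
python3 -m inch '[[0.45,0,0,0,0,0,0.7],[0.45,0,-0.02,0,0,0,0.7],[0,0,0,0,0,0,0],[0,0,0,0,0,0,0],[0,0,0,0,0,0,0]]'
python3 -m inch '[[0,0,0,0,0,0,0]]'
python3 - <<'E'
from h import *
st()
o=manip.get_obs();p=np.array(o['tcp_pos'])
plan(p+[0,0,45],np.array(o['tool_rot']))
E
```

```text
t: 8.68
tcp_pos: [597.7, -220.6, 42.6]
tool_rot: [[-0.254, -0.107, -0.961], [0.028, -0.994, 0.104], [-0.967, -0.001, 0.255]]
force: [0.0, -0.2, -0.5]
width: 39.7
t: 8.8
tcp_pos: [597.7, -220.5, 42.6]
tool_rot: [[-0.254, -0.107, -0.961], [0.028, -0.994, 0.104], [-0.967, -0.001, 0.255]]
force: [0.2, 0.0, 0.7]
width: 40.0
t 8.8 tcp [ 597.7 -220.5   42.6] w 40.0 F [0.2 0.  0.7] M [-0.02 -0.06  0.03] q [-0.34  0.68  1.42 -0.06  1.29  1.36]
[[-0.254, -0.107, -0.961], [0.028, -0.994, 0.104], [-0.967, -0.001, 0.255]]
N 2 row [-0.725, -0.001, 0.192, 0.0, 0.0, 0.0]
```

```bash
python3 -m inch '[[-0.3,0,0.08,0,0,0,0],[-0.5,0,0.13,0,0,0,0],[-0.7,0,0.19,0,0,0,0],[-0.8,0,0.21,0,0,0,0],[-0.8,0,0.21,0,0,0,0]]'
python3 - <<'E'
from h import *
st()
c=manip.capture('wrist');save(c,'w4')
for b in (-60,-70,-75): plan([640-39,-60,150],rackR(b,0))
E
```

```text
t: 9.43
tcp_pos: [597.4, -220.6, 140.0]
tool_rot: [[-0.254, -0.107, -0.961], [0.028, -0.994, 0.104], [-0.967, -0.001, 0.256]]
force: [0.1, -1.3, -4.2]
width: 39.6
t 9.43 tcp [ 597.4 -220.6  140. ] w 39.6 F [ 0.1 -1.3 -4.2] M [-0.12 -0.31 -0.03] q [-0.34  0.6   1.31 -0.06  1.48  1.35]
[[-0.254, -0.107, -0.961], [0.028, -0.994, 0.104], [-0.967, -0.001, 0.256]]
N 19 row [-0.013, -0.283, 0.01, -0.08, 0.979, -0.034]
N 22 row [-0.011, -0.244, 0.008, -0.068, 0.959, -0.036]
N 23 row [-0.011, -0.234, 0.007, -0.064, 0.972, -0.038]
```

View pics/w4.png

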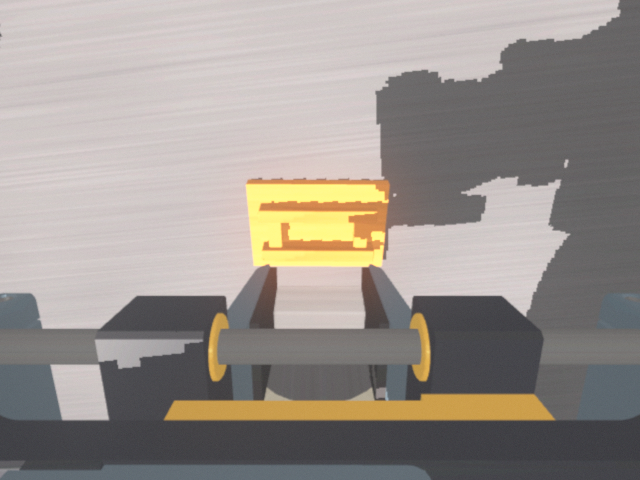

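```bash
python3 -m inch '[[-0.01,-0.24,0.01,-0.07,0.96,-0.04,0],[-0.01,-0.24,0.01,-0.07,0.96,-0.04,0],[-0.01,-0.24,0.01,-0.07,0.96,-0.04,0],[-0.01,-0.24,0.01,-0.07,0.96,-0.04,0],[-0.01,-0.24,0.01,-0.07,0.96,-0.04,0]]'; python3 -m inch '[[-0.01,-0.24,0.01,-0.07,0.96,-0.04,0],[-0.01,-0.24,0.01,-0.07,0.96,-0.04,0],[-0.01,-0.24,0.01,-0.07,0.96,-0.04,0],[-0.01,-0.24,0.01,-0.07,0.96,-0.04,0],[-0.01,-0.24,0.01,-0.07,0.96,-0.04,0]]'
python3 - <<'E'
from h import *
st();c=manip.capture('wrist');save(c,'w5')
c=manip.capture('side');s=manip.silhouettes('wheel',c)[:1];print(s and s[0]['extent']);save(c,'s5');cv2.imwrite('pics/s5b.png',cv2.resize(c['frame'][200:350,260:460],(800,600),interpolation=2)[:,:,::-1])
plan([640-39,-60,150],rackR(-70,0))
E
```

```text
t: 10.1
tcp_pos: [599.1, -184.3, 140.5]
tool_rot: [[0.078, -0.084, -0.993], [0.01, -0.996, 0.085], [-0.997, -0.017, -0.077]]
force: [0.2, 1.0, -3.9]
width: 40.1
t: 10.72
tcp_pos: [599.4, -148.0, 142.2]
tool_rot: [[0.401, -0.057, -0.914], [-0.0, -0.998, 0.062], [-0.916, -0.025, -0.4]]
force: [1.0, 0.7, -4.1]
width: 39.4
t 10.72 tcp [ 599.4 -148.   142.2] w 39.4 F [ 1.   0.7 -4.1] M [0.01 0.58 0.02] q [-0.33  0.28  1.91  0.24  0.58  1.12]
[[0.401, -0.057, -0.914], [-0.0, -0.998, 0.062], [-0.916, -0.025, -0.4]]
[]
N 12 row [-0.014, -0.245, -0.013, -0.071, 0.97, -0.03]
```

View pics/s5b.png

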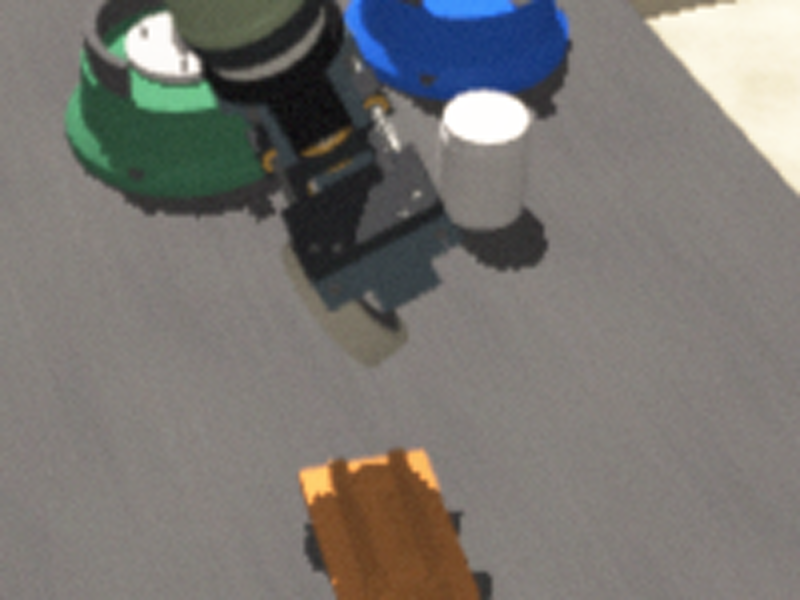

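View pics/w5.png

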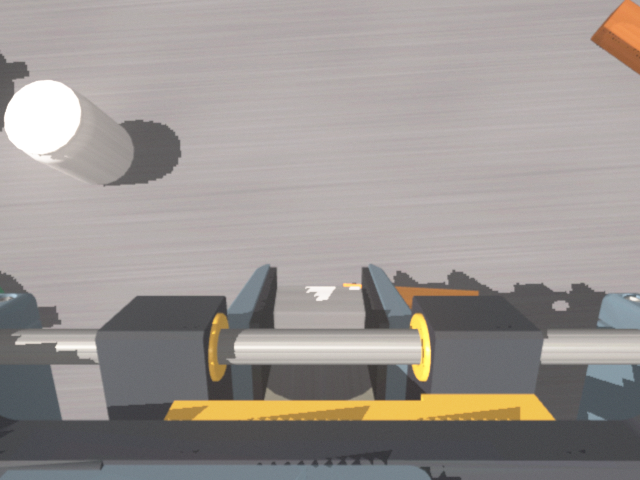

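```bash
cat > fk.py <<'E'
from h import *
D=[([1.313,0.32,1.566,0,1.257,-0.02],[135.3,558.3,213.1]),
([.18,.32,1.52,0,1.31,.08],[569.9,115.9,233.7]),
([-.32,.63,1.18,-.05,1.58,1.36],[627.3,-214.9,168.8]),
([-.34,.67,1.38,-.06,1.35,1.36],[602.4,-220.1,66.7]),
([-.34,.68,1.42,-.06,1.29,1.36],[597.7,-220.5,42.6]),
([-.34,.60,1.31,-.06,1.48,1.35],[597.4,-220.6,140.0]),
([-.33,.28,1.91,.24,.58,1.12],[599.4,-148.0,142.2])]
def rx(a):return Ro.from_euler('x',a).as_matrix()
def ry(a):return Ro.from_euler('y',a).as_matrix()
def rz(a):return Ro.from_euler('z',a).as_matrix()
B=np.array([[0,0,-1],[0,1,0],[1,0,0]]) # unused
def fk(q,k):
    a0,h,L1,e,L2,L3=k
    R=rz(q[0])@ry(q[1]);p=rz(q[0])@[a0,0,0]+np.array([0,0,h])
    p=p+R@[0,0,L1];R=R@ry(q[2]);p=p+R@[e,0,L2];R=R@rz(-SG*q[3])@ry(q[4]);p=p+R@[0,0,L3];R=R@rz(S6*q[5])
    # tool x = link z ; tool y = link -x?? determined: at q6=0 pointing down y radial
    return p,np.c_[R[:,2],-R[:,0],-R[:,1]]
SG=-1;S6=1
if __name__=='__main__':
    def res(k):return np.concatenate([fk(q,k)[0]-p for q,p in D])
    for SG in(1,-1):
        r=least_squares(res,[0,300,450,0,400,250],x_scale=100,loss='soft_l1');print(SG,r.x.round(1),r.fun.round(0).tolist())
    for S6 in(1,-1):
      for i in (1,2,6):print(S6,np.round(fk(D[i][0],r.x)[1],2).tolist())
E
python3 fk.py
```

```text
1 [  5.5 177.4 594.   16.  409.5 387.2] [12.0, -1.0, -1.0, 0.0, -12.0, -4.0, 0.0, 27.0, 1.0, 1.0, 31.0, -0.0, 3.0, 32.0, 1.0, 1.0, 33.0, 2.0, -12.0, -106.0, -0.0]
-1 [  7.6 131.7 600.9  23.  406.4 340.7] [11.0, -2.0, 0.0, 0.0, -12.0, -3.0, 1.0, -11.0, 0.0, -2.0, -13.0, -1.0, 0.0, -12.0, 2.0, -2.0, -12.0, 1.0, -0.0, -10.0, -1.0]
1 [[-0.01, 0.99, 0.1], [-0.0, 0.1, -1.0], [-1.0, -0.01, 0.0]]
1 [[-0.25, -0.1, -0.96], [0.03, -0.99, 0.1], [-0.97, -0.0, 0.25]]
1 [[0.39, -0.05, -0.92], [0.0, -1.0, 0.06], [-0.92, -0.02, -0.39]]
-1 [[-0.01, 0.97, 0.26], [-0.0, 0.26, -0.97], [-1.0, -0.01, -0.0]]
-1 [[-0.25, 0.49, 0.84], [0.03, 0.87, -0.5], [-0.97, -0.1, -0.23]]
-1 [[0.39, 0.75, 0.53], [0.0, 0.58, -0.82], [-0.92, 0.32, 0.22]]
```

```bash
sed -i 's/a0,h,L1,e,L2,L3=k/a0,h,L1,e,L2,L3,b=k/; s/\[a0,0,0\]/[a0,b,0]/; s/for SG in(1,-1):/for SG in(-1,):/; s/\[0,300,450,0,400,250\]/[0,300,450,0,400,250,0]/' fk.py; python3 fk.py|head -1
cat >> fk.py <<'E'
K=None
def fit():
    global K
    K=least_squares(lambda k:np.concatenate([fk(q,k)[0]-p for q,p in D]),[0,150,600,20,400,340,0],x_scale=100).x
LO=np.array([-3.11,-.84,.21,-1.34,.05,-2.56]);HI=np.array([3.11,2.01,2.61,4.49,2.63,2.56])
def ik(p,R,q0):
    def f(q):
        P,Q=fk(q,K);return np.r_[(P-p)/10,(Ro.from_matrix(Q.T@R).as_rotvec())*20]
    r=least_squares(f,np.clip(q0,LO+.01,HI-.01),bounds=(LO,HI));return r.x,np.abs(r.fun).max()
E
cat > t.py <<'E'
import fk;from fk import *
fk.fit()
q0=np.array(manip.get_obs()['joint_positions'])
def path(yaw,a,xy,z):
    # interpolate
    o=manip.get_obs();p0=np.array(o['tcp_pos']);R0=np.array(o['tool_rot']);R1=rackR(a,yaw)
    ax=np.array([np.cos(np.radians(yaw)),np.sin(np.radians(yaw)),0])
    p1=np.array([xy[0],xy[1],z])+0*ax-np.array(ax)*(-12);w=Ro.from_matrix(R0.T@R1).as_rotvec()
    q=q0;mx=0;e=0
    for s in np.linspace(0,1,25)[1:]:
        qn,ee=ik(p0+(p1-p0)*s,R0@Ro.from_rotvec(w*s).as_matrix(),q);mx=max(mx,np.abs(qn-q).max());q=qn;e=max(e,ee)
    print(yaw,a,xy,z,'err',round(ee,2),round(e,2),'q',q.round(2),'dq',round(mx,2))
for yaw in(0,45,80,-45,-80):
  for a in (-50,-70,-75):
    for xy in [(640,-60),(700,-60),(500,-60)]: path(yaw,a,xy,60)
E
python3 t.py
```

```text
-1 [  7.  143.7 598.1  31.3 409.7 341.5  11.5] [0.0, 0.0, 0.0, -2.0, -1.0, -3.0, 3.0, 0.0, 0.0, -1.0, -2.0, -0.0, 0.0, 0.0, 2.0, 0.0, -0.0, 1.0, 0.0, 2.0, -1.0]Traceback (most recent call last):
  File "t.py", line 2, in <module>
    fk.fit()
    ^^^^^^
AttributeError: 'function' object has no attribute 'fit'
```

```bash
sed -i '1,2c import fk as F;from fk import *\nF.fit()' t.py; time python3 t.py
```

```text
0 -50 (640, -60) 60 err 0.0 0.0 q [-0.18  0.47  2.31  2.86  0.52 -1.44] dq 0.29
0 -50 (700, -60) 60 err 0.0 0.0 q [-0.16  0.52  2.17  2.85  0.43 -1.41] dq 0.29
0 -50 (500, -60) 60 err 0.26 0.26 q [-0.28  0.39  2.61  2.82  0.73 -1.51] dq 0.27
0 -70 (640, -60) 60 err 0.0 0.0 q [-0.21  0.74  2.51  2.94  1.33 -1.59] dq 0.37
0 -70 (700, -60) 60 err 0.0 0.0 q [-0.18  0.73  2.36  2.96  1.17 -1.56] dq 0.38
0 -70 (500, -60) 60 err 4.17 4.17 q [-0.47  0.51  2.61  2.52  1.   -1.49] dq 0.36
0 -75 (640, -60) 60 err 0.0 0.0 q [-0.22  0.84  2.53  2.93  1.53 -1.62] dq 0.4
0 -75 (700, -60) 60 err 0.0 0.0 q [-0.19  0.8   2.39  2.96  1.35 -1.58] dq 0.39
0 -75 (500, -60) 60 err 4.32 4.32 q [-0.6   0.64  2.61  2.34  1.2  -1.57] dq 0.38
45 -50 (640, -60) 60 err 0.0 0.0 q [-0.49  0.57  2.02  1.37  0.85 -0.83] dq 0.11
45 -50 (700, -60) 60 err 0.0 0.0 q [-0.44  0.62  1.88  1.33  0.84 -0.72] dq 0.1
45 -50 (500, -60) 60 err 0.0 0.0 q [-0.66  0.48  2.3   1.39  0.88 -1.09] dq 0.12
45 -70 (640, -60) 60 err 0.0 0.0 q [-0.61  0.75  2.09  1.64  1.19 -1.26] dq 0.17
45 -70 (700, -60) 60 err 0.0 0.0 q [-0.55  0.78  1.9
[... 1963 characters left out ...]
4 11.94 q [-0.09  0.52  1.67 -0.22  0.69  2.56] dq 0.22
-80 -50 (500, -60) 60 err 12.72 12.72 q [-0.2   0.24  2.22 -0.12  0.31  2.56] dq 0.25
-80 -70 (640, -60) 60 err 16.85 16.85 q [-0.09  0.42  1.86 -0.35  0.55  2.56] dq 0.34
-80 -70 (700, -60) 60 err 15.76 15.76 q [-0.03  0.54  1.63 -0.43  0.77  2.56] dq 0.32
-80 -70 (500, -60) 60 err 17.64 17.64 q [-0.22  0.2   2.29 -0.23  0.17  2.56] dq 0.35
-80 -75 (640, -60) 60 err 17.83 17.83 q [-0.08  0.42  1.84 -0.4   0.57  2.56] dq 0.36
-80 -75 (700, -60) 60 err 16.43 16.43 q [ 0.    0.56  1.59 -0.5   0.83  2.56] dq 0.35
-80 -75 (500, -60) 60 err 18.86 18.86 q [-0.23  0.19  2.3  -0.27  0.15  2.56] dq 0.39
real	0m39.034s
user	0m37.088s
sys	0m0.182s
```

```bash
cat > t2.py <<'E'
import fk as F;from fk import *
F.fit();o=manip.get_obs();q=np.array(o['joint_positions']);p0=np.array(o['tcp_pos']);R0=np.array(o['tool_rot']);R1=rackR(-68,50);p1=np.array([636,-13,110]);w=Ro.from_matrix(R0.T@R1).as_rotvec()
for s in np.linspace(0,1,22)[1:]:
    q,e=ik(p0+(p1-p0)*s,R0@Ro.from_rotvec(w*s).as_matrix(),q)
print(q.round(2),e)
for z in (70,45): q,e=ik(np.array([636,-13,z]),rackR(-72,50),q);print(q.round(2),e)
plan(p1,R1)
E
python3 t2.py
```

```text
[-0.56  0.63  2.08  1.53  1.16 -1.11] 1.4210854715202004e-14
[-0.57  0.75  2.1   1.6   1.23 -1.27] 1.1368683772161604e-14
[-0.57  0.8   2.11  1.62  1.24 -1.33] 1.4210854715202004e-14
N 11 row [0.275, -0.339, -0.106, -0.888, 0.923, -0.865]
```

```bash
python3 -c "
from h import *
plan([636,-13,110],rackR(-68,50),N=16)"
```

```text
N 16 row [0.192, -0.23, -0.074, -0.61, 0.635, -0.595]
```

```bash
python3 -m inch '[[0.19,-0.23,-0.07,-0.61,0.63,-0.6,0],[0.19,-0.23,-0.07,-0.61,0.63,-0.6,0],[0.19,-0.23,-0.07,-0.61,0.63,-0.6,0],[0.19,-0.23,-0.07,-0.61,0.63,-0.6,0],[0.19,-0.23,-0.07,-0.61,0.63,-0.6,0]]'; python3 -m inch '[[0.19,-0.23,-0.07,-0.61,0.63,-0.6,0],[0.19,-0.23,-0.07,-0.61,0.63,-0.6,0],[0.19,-0.23,-0.07,-0.61,0.63,-0.6,0],[0.19,-0.23,-0.07,-0.61,0.63,-0.6,0],[0.19,-0.23,-0.07,-0.61,0.63,-0.6,0]]'
python3 -c "
from h import *
st();plan([636,-13,110],rackR(-68,50))"
```

```text
t: 11.5
tcp_pos: [622.3, -112.0, 124.8]
tool_rot: [[0.573, 0.232, -0.786], [0.216, -0.968, -0.128], [-0.79, -0.097, -0.605]]
force: [0.2, 0.2, -4.3]
width: 40.0
t: 12.12
tcp_pos: [635.3, -69.8, 114.5]
tool_rot: [[0.646, 0.507, -0.571], [0.45, -0.857, -0.251], [-0.617, -0.095, -0.782]]
force: [-0.1, 0.2, -4.7]
width: 39.9
t 12.12 tcp [635.3 -69.8 114.5] w 39.9 F [-0.1  0.2 -4.7] M [-0.61  0.97 -0.01] q [-0.51  0.44  2.08  1.46  0.79 -0.63]
[[0.646, 0.507, -0.571], [0.45, -0.857, -0.251], [-0.617, -0.095, -0.782]]
N 4 row [0.286, -0.367, -0.105, -0.903, 0.949, -0.882]
```

```bash
python3 -m inch '[[0.19,-0.24,-0.07,-0.6,0.63,-0.59,0],[0.19,-0.24,-0.07,-0.6,0.63,-0.59,0],[0.19,-0.24,-0.07,-0.6,0.63,-0.59,0],[0.19,-0.24,-0.07,-0.6,0.63,-0.59,0],[0.19,-0.24,-0.07,-0.6,0.63,-0.59,0]]'; python3 -m inch '[[0.19,-0.24,-0.07,-0.6,0.63,-0.59,0],[0,0,0,0,0,0,0]]'
python3 - <<'E'
from h import *
st();plan([636,-13,60],rackR(-72,50))
c=manip.capture('wrist');save(c,'w6');c=manip.capture('side');cv2.imwrite('pics/s6b.png',cv2.resize(c['frame'][190:340,250:450],(800,600),interpolation=2)[:,:,::-1])
c=manip.capture('top');cv2.imwrite('pics/t6b.png',cv2.resize(c['frame'][150:300,250:450],(800,600),interpolation=2)[:,:,::-1])
E
```

```text
t: 12.75
tcp_pos: [637.0, -23.2, 110.1]
tool_rot: [[0.614, 0.73, -0.3], [0.67, -0.683, -0.29], [-0.417, -0.023, -0.909]]
force: [-0.6, -0.3, -3.9]
width: 39.6
t: 13.0
tcp_pos: [635.8, -14.0, 108.9]
tool_rot: [[0.595, 0.765, -0.246], [0.709, -0.644, -0.286], [-0.378, -0.004, -0.926]]
force: [-1.1, -0.7, -3.3]
width: 39.8
t 13.0 tcp [635.8 -14.  108.9] w 39.8 F [-1.1 -0.7 -3.3] M [-1.    0.83 -0.01] q [-0.55  0.62  2.07  1.53  1.16 -1.08]
[[0.595, 0.765, -0.246], [0.709, -0.644, -0.286], [-0.378, -0.004, -0.926]]
N 2 row [0.308, -0.005, 0.755, -0.032, 0.524, -0.003]
```

View pics/s6b.png

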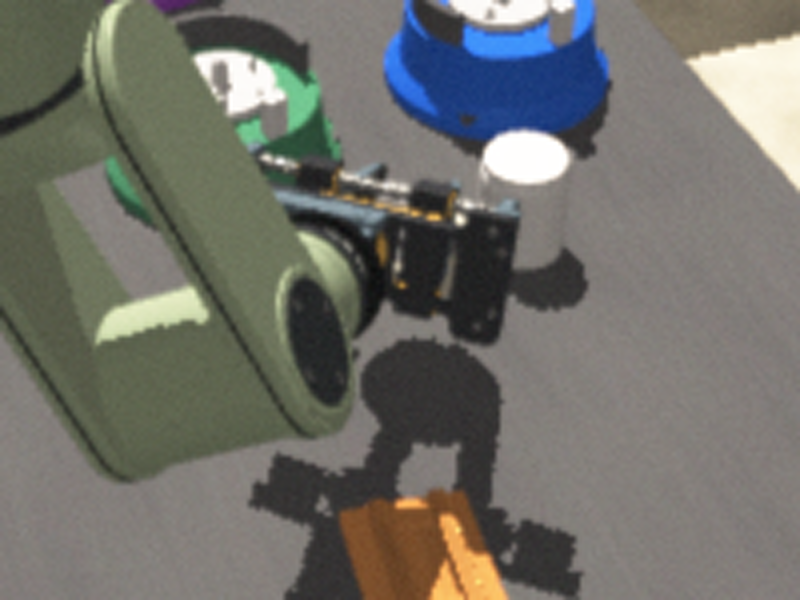

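View pics/t6b.png

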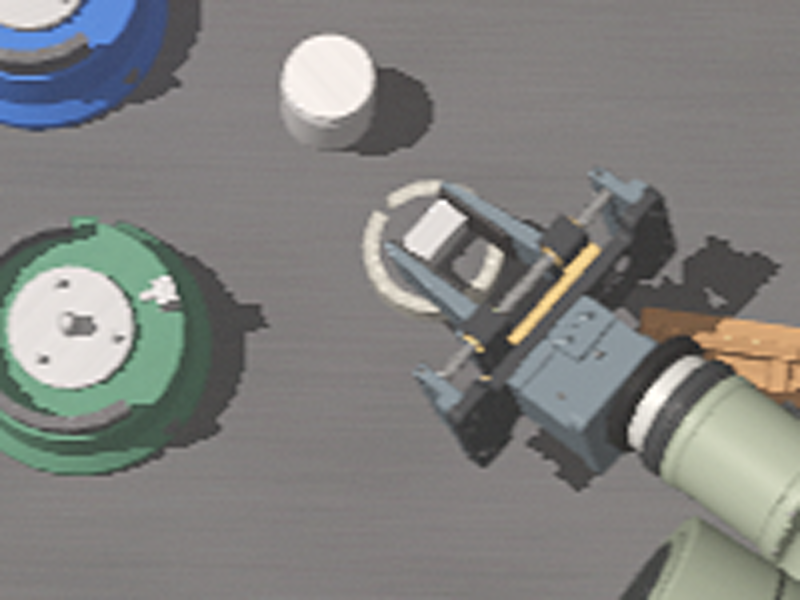

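The top view shows the wheel hub-up in the jaws near (432,245) in the crop, notch up-left near (382,208). Lowering.

```bash
python3 -m inch '[[0.31,0,0.75,0,0.52,0,0],[0.31,0,0.75,0,0.52,0,0],[0,0,0,0,0,0,0]]'
python3 - <<'E'
from h import *
st();plan([636,-13,46],rackR(-73,50))
E
```

```text
t: 13.52
tcp_pos: [635.2, -11.9, 59.9]
tool_rot: [[0.611, 0.764, -0.205], [0.729, -0.645, -0.231], [-0.309, -0.008, -0.951]]
force: [0.1, -0.5, -3.9]
width: 39.7
t 13.53 tcp [635.2 -11.9  59.9] w 39.7 F [ 0.1 -0.5 -3.9] M [-0.91  0.83  0.04] q [-0.56  0.76  2.1   1.61  1.23 -1.26]
[[0.611, 0.764, -0.205], [0.729, -0.645, -0.231], [-0.309, -0.008, -0.951]]
N 1 row [0.134, 0.048, 0.444, -0.119, 0.249, -0.001]
```

```bash
python3 -m inch '[[0.07,0.02,0.22,-0.05,0.15,0,0],[0.07,0.02,0.22,-0.05,0.15,0,0],[0,0,0,0,0,0,0]]'
python3 -m inch '[[0.02,0,0.07,0,0,0,0],[0,0,0,0,0,0,0]]'
```

```text
t: 13.9
tcp_pos: [636.5, -12.7, 47.7]
tool_rot: [[0.616, 0.766, -0.183], [0.733, -0.643, -0.222], [-0.287, 0.003, -0.958]]
force: [0.3, 0.3, -4.1]
width: 39.8
t: 14.15
tcp_pos: [636.4, -12.5, 45.8]
tool_rot: [[0.616, 0.766, -0.182], [0.733, -0.643, -0.222], [-0.287, 0.003, -0.958]]
force: [-0.1, -0.7, -4.0]
width: 39.7
```

```bash
python3 -m inch '[[0.02,0,0.07,0,0,0,0],[0,0,0,0,0,0,0]]';python3 -m inch '[[0.01,0,0.04,0,0,0,0],[0,0,0,0,0,0,0]]'
```

```text
t: 14.4
tcp_pos: [636.5, -12.6, 43.9]
tool_rot: [[0.617, 0.766, -0.182], [0.734, -0.643, -0.221], [-0.286, 0.003, -0.958]]
force: [-0.4, -0.5, -1.5]
width: 39.9
t: 14.65
tcp_pos: [636.5, -12.6, 43.6]
tool_rot: [[0.617, 0.766, -0.18], [0.734, -0.643, -0.22], [-0.284, 0.003, -0.959]]
force: [-2.1, -2.6, 3.7]
width: 39.7
```

```bash
python3 -m inch '[[0,0,0,0,0,0,0.65],[0,0,0,0,0,0,0.65],[0,0,0,0,0,0,0.65],[-0.3,0,0,0,0,0,0.65],[-0.8,0,0,0,0,0,0.65]]';python3 -m inch '[[-1,0,-0.4,0,0,0,0.65],[-0.9,0,-0.9,0,0,0,0.65],[-0.5,0,-1,0,0,0,0.65]]'
python3 - <<'E'
from h import *
st()
c=manip.capture('top');save(c,'t7');cv2.imwrite('pics/t7b.png',cv2.resize(c['frame'][150:300,250:450],(800,600),interpolation=2)[:,:,::-1])
for n in ['wheel']:
    s=manip.silhouettes(n,c)[0];P,_,_=pts(c,s['pixels']);print(s['confidence'],s['extent'],np.percentile(P,[2,50,98],axis=0).round(1))
    h=P[(P[:,2]>42)&(P[:,2]<60)];print(len(h),h.mean(0),cv2.minAreaRect(h[:,:2].astype(np.float32)))
    h=P[(P[:,2]>14)&(P[:,2]<30)];print(len(h),cv2.minEnclosingCircle(h[:,:2].astype(np.float32)),np.percentile(h[:,2],[5,50,95]))
E
```

```text
t: 15.28
tcp_pos: [615.5, -36.5, 51.6]
tool_rot: [[0.615, 0.767, -0.183], [0.734, -0.642, -0.221], [-0.287, 0.002, -0.958]]
force: [0.5, -0.6, -0.3]
width: 59.5
t: 15.65
tcp_pos: [583.5, -75.8, 139.3]
tool_rot: [[0.617, 0.765, -0.184], [0.732, -0.644, -0.221], [-0.287, 0.002, -0.958]]
force: [1.0, -0.8, 0.3]
width: 59.5
t 15.65 tcp [583.5 -75.8 139.3] w 59.5 F [ 1.  -0.8  0.3] M [-0.54  0.38 -0.01] q [-0.73  0.61  2.09  1.42  1.32 -1.12]
[[0.617, 0.765, -0.184], [0.732, -0.644, -0.221], [-0.287, 0.002, -0.958]]
0.97 [338.9, 200.4, 30.6, 33.6] [[590.4 -55.1   5.7]
 [626.7 -17.1  22.2]
 [668.8  19.5  51.8]]
128 [629.93035557 -17.79469884  49.29783115] ((630.5535278320312, -17.70656967163086), (20.441017150878906, 40.38154602050781), 50.64034652709961)
670 ((631.0670776367188, -18.588459014892578), 43.02686309814453) [16.54665103 21.72256472 26.258006  ]
```

View pics/t7b.png

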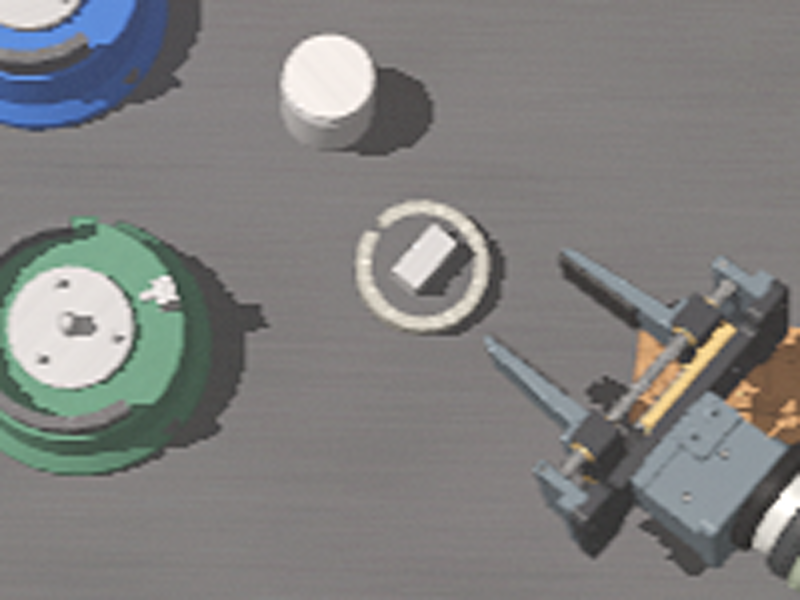

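```bash
cat > t3.py <<'E'
import fk as F;from fk import *
F.fit();o=manip.get_obs();q=np.array(o['joint_positions']);p0=np.array(o['tcp_pos']);R0=np.array(o['tool_rot']);a=np.radians(50);R1=toolR([0,0,-1],[np.cos(a),np.sin(a),0]);p1=np.array([630.5,-17.7,125]);w=Ro.from_matrix(R0.T@R1).as_rotvec()
print(np.degrees(w));m=0
for s in np.linspace(0,1,25)[1:]:
    qn,e=ik(p0+(p1-p0)*s,R0@Ro.from_rotvec(w*s).as_matrix(),q);m=max(m,abs(qn-q).max());q=qn;print(q.round(2)) if int(s*24)%4==0 else 0
print(q.round(2),e,m)
plan(p1,R1,N=24)
E
python3 t3.py
```

```text
[-76.13272756 -56.49193683 -57.21709201]
[-0.67  0.57  1.95  1.19  1.26 -1.09]
[-0.57  0.53  1.81  0.96  1.23 -1.04]
[-0.45  0.51  1.7   0.73  1.2  -1.01]
[-0.33  0.49  1.62  0.5   1.17 -0.98]
[-0.19  0.47  1.57  0.25  1.14 -0.95]
[-0.05  0.47  1.56 -0.    1.11 -0.92]
[-0.05  0.47  1.56 -0.    1.11 -0.92] 1.7053025658242404e-14 0.06442943001915319
N 24 row [0.086, 0.064, -0.048, -0.793, -0.588, -0.596]
```

```bash
python3 - <<'E'
from h import *
o=manip.get_obs();a=np.radians(50);R1=toolR([0,0,-1],[np.cos(a),np.sin(a),0]);plan([630.5,-17.7,125],R1,N=20)
p=np.array(o['tcp_pos']);R=np.array(o['tool_rot'])
for i in range(20):
    p=p+R@np.array([.1,.08,-.06])*30;R=R@Ro.from_rotvec(np.radians(4)*np.array([-.95,-.71,-.71])).as_matrix()
    if i%4==3:print(p.round(0))
E
```

```text
N 20 row [0.104, 0.076, -0.057, -0.952, -0.706, -0.715]
[600. -70. 145.]
[613. -59. 146.]
[623. -46. 144.]
[629. -31. 138.]
[632. -18. 128.]
```

```bash
python3 -m inch '[[0.1,0.08,-0.06,-0.95,-0.71,-0.71,0.65],[0.1,0.08,-0.06,-0.95,-0.71,-0.71,0.65],[0.1,0.08,-0.06,-0.95,-0.71,-0.71,0.65],[0.1,0.08,-0.06,-0.95,-0.71,-0.71,0.65],[0.1,0.08,-0.06,-0.95,-0.71,-0.71,0.65]]';python3 -m inch '[[0.1,0.08,-0.06,-0.95,-0.71,-0.71,0.65],[0.1,0.08,-0.06,-0.95,-0.71,-0.71,0.65],[0.1,0.08,-0.06,-0.95,-0.71,-0.71,0.65],[0.1,0.08,-0.06,-0.95,-0.71,-0.71,0.65],[0.1,0.08,-0.06,-0.95,-0.71,-0.71,0.65]]';python3 -m inch '[[0.1,0.08,-0.06,-0.95,-0.71,-0.71,0.65],[0.1,0.08,-0.06,-0.95,-0.71,-0.71,0.65],[0.1,0.08,-0.06,-0.95,-0.71,-0.71,0.65],[0.1,0.08,-0.06,-0.95,-0.71,-0.71,0.65],[0.1,0.08,-0.06,-0.95,-0.71,-0.71,0.65]]'
python3 - <<'E'
from h import *
st();a=np.radians(50);R1=toolR([0,0,-1],[np.cos(a),np.sin(a),0]);plan([630.5,-17.7,125],R1)
E
```

```text
t: 16.38
tcp_pos: [602.9, -66.0, 140.9]
tool_rot: [[0.374, 0.927, -0.022], [0.755, -0.318, -0.574], [-0.539, 0.198, -0.819]]
force: [-0.2, -0.4, 0.1]
width: 59.5
t: 17.0
tcp_pos: [617.9, -51.3, 140.7]
tool_rot: [[0.162, 0.96, 0.23], [0.612, 0.085, -0.786], [-0.774, 0.268, -0.574]]
force: [0.5, 0.6, 0.7]
width: 59.5
t: 17.62
tcp_pos: [627.4, -33.4, 135.0]
tool_rot: [[0.025, 0.858, 0.513], [0.339, 0.476, -0.812], [-0.94, 0.195, -0.279]]
force: [-0.7, -0.1, -0.1]
width: 59.5
t 17.62 tcp [627.4 -33.4 135. ] w 59.5 F [-0.7 -0.1 -0.1] M [-0.33  0.05  0.02] q [-0.25  0.49  1.56  0.37  1.19 -0.94]
[[0.025, 0.858, 0.513], [0.339, 0.476, -0.812], [-0.94, 0.195, -0.279]]
N 5 row [0.088, 0.071, -0.057, -0.958, -0.711, -0.702]
```

```bash
python3 -m inch '[[0.09,0.07,-0.06,-0.96,-0.71,-0.7,0.65],[0.09,0.07,-0.06,-0.96,-0.71,-0.7,0.65],[0.09,0.07,-0.06,-0.96,-0.71,-0.7,0.65],[0.09,0.07,-0.06,-0.96,-0.71,-0.7,0.65],[0.09,0.07,-0.06,-0.96,-0.71,-0.7,0.65]]';python3 -m inch '[[0,0,0,0,0,0,0.65]]'
python3 - <<'E'
from h import *
st();c=manip.capture('wrist');save(c,'w8')
s=manip.silhouettes('wheel',c)[:1];print(s and s[0]['extent'])
f=c['frame'].astype(int)
P,u,v=pts(c);m=(abs(P[:,0]-630)<28)&(abs(P[:,1]+18)<28)&(P[:,2]>45)&(P[:,2]<56);h=P[m];print(m.sum(),np.median(h[:,2]),cv2.minAreaRect(h[:,:2].astype(np.float32)),h.mean(0))
E
```

```text
t: 18.25
tcp_pos: [630.1, -17.4, 124.7]
tool_rot: [[-0.0, 0.642, 0.767], [0.001, 0.767, -0.642], [-1.0, 0.0, -0.0]]
force: [0.0, 0.5, 0.1]
width: 59.3
t: 18.38
tcp_pos: [629.8, -16.1, 124.8]
tool_rot: [[-0.001, 0.643, 0.766], [0.003, 0.766, -0.643], [-1.0, 0.002, -0.003]]
force: [0.4, 0.2, -0.5]
width: 59.3
t 18.38 tcp [629.8 -16.1 124.8] w 59.3 F [ 0.4  0.2 -0.5] M [-0.05 -0.    0.02] q [-0.05  0.47  1.56  0.    1.11 -0.92]
[[-0.001, 0.643, 0.766], [0.003, 0.766, -0.643], [-1.0, 0.002, -0.003]]
[258.4, 189.4, 112.1, 106.2]
1703 51.07246183278605 ((629.0308227539062, -20.442771911621094), (19.59300994873047, 39.81547546386719), 50.30963134765625) [628.37202672 -19.63457922  50.97684552]
```

View pics/w8.png

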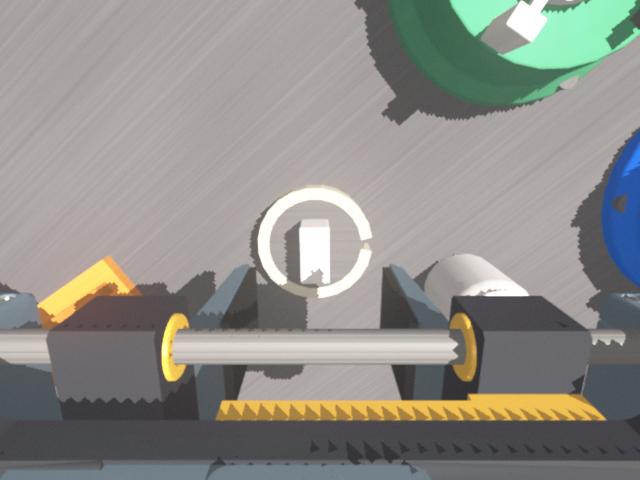

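```bash
python3 - <<'E'
from h import *
a=np.radians(50.3);R1=toolR([0,0,-1],[np.cos(a),np.sin(a),0]);plan([629,-20.2,26],R1)
E
```

```text
N 4 row [0.827, -0.026, 0.008, -0.028, -0.007, -0.011]
```

```bash
python3 -m inch '[[0.83,-0.06,0.02,-0.03,0,0,0.65],[0.83,-0.03,0.02,-0.03,0,0,0.65],[0.6,-0.02,0,-0.03,0,0,0.65],[0.5,0,0,-0.03,0,0,0.65],[0,0,0,0,0,0,0.65]]'
python3 - <<'E'
from h import *
st();c=manip.capture('wrist');save(c,'w9')
E
```

```text
t: 19.1
tcp_pos: [628.8, -21.0, 41.9]
tool_rot: [[-0.001, 0.639, 0.769], [0.003, 0.769, -0.639], [-1.0, 0.002, -0.003]]
force: [0.3, -0.1, 0.2]
width: 59.3
t 19.1 tcp [628.8 -21.   41.9] w 59.3 F [ 0.3 -0.1  0.2] M [-0.04  0.05  0.02] q [-0.05  0.55  1.66  0.    0.94 -0.93]
[[-0.001, 0.639, 0.769], [0.003, 0.769, -0.639], [-1.0, 0.002, -0.003]]
```

View pics/w9.png

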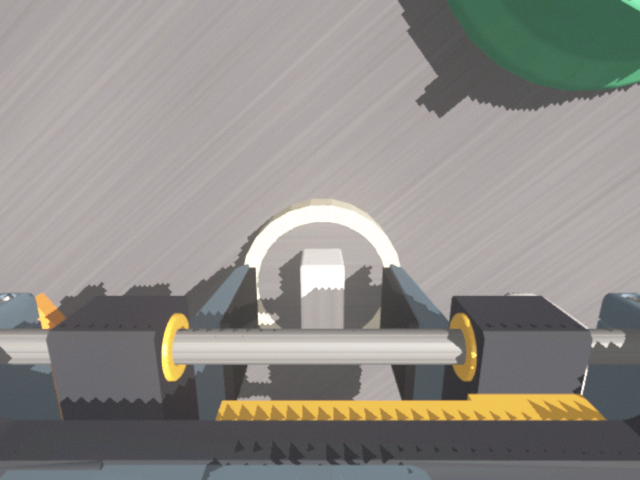

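```bash
python3 -m inch '[[0.27,0.05,0,0,0,0,0.5],[0.26,0,0,0,0,0,0.4],[0,0,0,0,0,0,0],[0,0,0,0,0,0,0],[0,0,0,0,0,0,0]]';python3 -m inch '[[0,0,0,0,0,0,0],[0,0,0,0,0,0,0]]'
```

```text
t: 19.77
tcp_pos: [630.6, -19.3, 27.4]
tool_rot: [[0.002, 0.638, 0.77], [0.003, 0.77, -0.638], [-1.0, 0.003, -0.0]]
force: [0.2, -0.1, -1.4]
width: 19.9
t: 20.02
tcp_pos: [630.6, -19.3, 27.4]
tool_rot: [[0.002, 0.638, 0.77], [0.003, 0.77, -0.638], [-1.0, 0.003, -0.0]]
force: [0.0, -1.7, 0.1]
width: 20.0
```

```bash
python3 -m inch '[[-0.4,0,0,0,0,0,0],[-0.9,0,0,0,0,0,0],[-1,0,0,0,0,0,0],[-1,0,0,0,0,0,0],[-1,0,0,0,0,0,0]]'
python3 - <<'E'
from h import *
st();a=np.radians(-41.8);R1=toolR([0,0,-1],[np.cos(a),np.sin(a),0]);plan([523,142,172],R1)
E
```

```text
t: 20.65
tcp_pos: [630.0, -19.5, 157.5]
tool_rot: [[0.002, 0.638, 0.77], [0.003, 0.77, -0.638], [-1.0, 0.004, -0.001]]
force: [0.1, 0.1, -4.8]
width: 19.9
t 20.65 tcp [630.  -19.5 157.5] w 19.9 F [ 0.1  0.1 -4.8] M [-0.01 -0.03 -0.03] q [-0.05  0.44  1.52  0.    1.18 -0.93]
[[0.002, 0.638, 0.77], [0.003, 0.77, -0.638], [-1.0, 0.004, -0.001]]
N 24 row [-0.02, -0.138, -0.267, 0.96, -0.002, -0.001]
```

```bash
python3 -m inch '[[-0.02,-0.14,-0.27,0.96,0,0,0],[-0.02,-0.14,-0.27,0.96,0,0,0],[-0.02,-0.14,-0.27,0.96,0,0,0],[-0.02,-0.14,-0.27,0.96,0,0,0],[-0.02,-0.14,-0.27,0.96,0,0,0]]';python3 -m inch '[[-0.02,-0.14,-0.27,0.96,0,0,0],[-0.02,-0.14,-0.27,0.96,0,0,0],[-0.02,-0.14,-0.27,0.96,0,0,0],[-0.02,-0.14,-0.27,0.96,0,0,0],[-0.02,-0.14,-0.27,0.96,0,0,0]]';python3 -m inch '[[-0.02,-0.14,-0.27,0.96,0,0,0],[-0.02,-0.14,-0.27,0.96,0,0,0],[-0.02,-0.14,-0.27,0.96,0,0,0],[-0.02,-0.14,-0.27,0.96,0,0,0],[-0.02,-0.14,-0.27,0.96,0,0,0]]';python3 -m inch '[[-0.02,-0.14,-0.27,0.96,0,0,0],[-0.02,-0.14,-0.27,0.96,0,0,0],[-0.02,-0.14,-0.27,0.96,0,0,0],[-0.02,-0.14,-0.27,0.96,0,0,0],[-0.02,-0.14,-0.27,0.96,0,0,0]]';python3 -m inch '[[-0.02,-0.14,-0.27,0.96,0,0,0],[-0.02,-0.14,-0.27,0.96,0,0,0],[-0.02,-0.14,-0.27,0.96,0,0,0],[-0.02,-0.14,-0.27,0.96,0,0,0],[0,0,0,0,0,0,0]]'
python3 - <<'E'
from h import *
st();c=manip.capture('wrist');save(c,'w10');np.savez('spin2.npz',**{k:c[k] for k in ['frame','range_z','mtx','R','t']})
c=manip.capture('top');np.savez('spint.npz',**{k:c[k] for k in ['frame','range_z','mtx','R','t']})
E
```

```text
t: 21.28
tcp_pos: [587.1, -3.9, 159.5]
tool_rot: [[0.002, 0.857, 0.515], [0.003, 0.515, -0.857], [-1.0, 0.003, -0.002]]
force: [0.2, 0.3, -4.0]
width: 19.8
t: 21.9
tcp_pos: [551.8, 24.8, 162.5]
tool_rot: [[0.002, 0.979, 0.205], [0.003, 0.205, -0.979], [-1.0, 0.003, -0.003]]
force: [-0.3, 0.4, -3.4]
width: 20.0
t: 22.52
tcp_pos: [528.0, 63.4, 165.7]
tool_rot: [[0.002, 0.992, -0.128], [0.003, -0.128, -0.992], [-1.0, 0.002, -0.003]]
force: [-0.4, 0.1, -3.5]
width: 20.0
t: 23.15
tcp_pos: [518.3, 107.8, 168.7]
tool_rot: [[0.002, 0.894, -0.447], [0.003, -0.447, -0.894], [-1.0, 0.0, -0.004]]
force: [-0.4, 0.5, -4.3]
width: 20.1
t: 23.78
tcp_pos: [521.6, 144.1, 171.2]
tool_rot: [[0.002, 0.747, -0.665], [0.003, -0.665, -0.747], [-1.0, -0.0, -0.004]]
force: [-0.2, 0.4, -3.7]
width: 20.0
t 23.77 tcp [521.6 144.1 171.2] w 20.0 F [-0.2  0.4 -3.7] M [-0.15  0.14 -0.01] q [0.25 0.3  1.71 0.   1.13 0.97]
[[0.002, 0.747, -0.665], [0.003, -0.665, -0.747], [-1.0, -0.0, -0.004]]
```

View pics/w10.png

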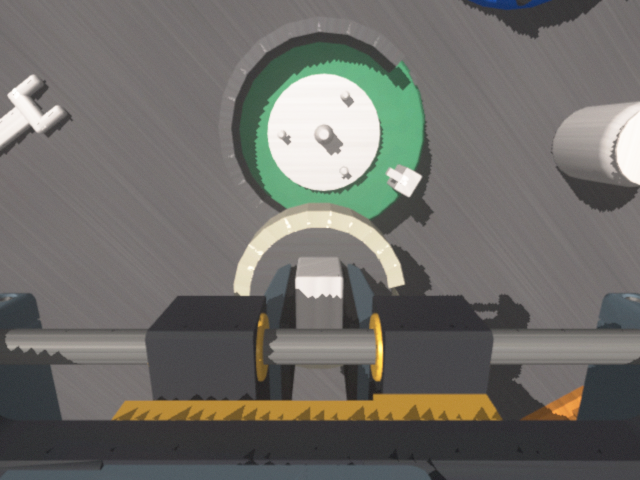

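```bash
cat > m.py <<'E'
from h import *
def ray(c,u,v,z):
    K=c['mtx'];r=c['R'].T@np.array([(u-K[0,2])/K[0,0],(v-K[1,2])/K[1,1],1]);o=-c['R'].T@c['t'];return (o+r*(z-o[2])/r[2])
def flange(c,seed,z=72,r0=38):
    f=c['frame'].astype(int);m=((f.min(2)>170)&(f.max(2)-f.min(2)<25)).astype(np.uint8)
    n,l,s,ce=cv2.connectedComponentsWithStats(m);k=l[seed[1],seed[0]]
    ct=max(cv2.findContours((l==k).astype(np.uint8),0,1)[0],key=len)
    P=np.array([ray(c,u,v,z)[:2] for u,v in cv2.convexHull(ct)[:,0]])
    r=least_squares(lambda x:np.hypot(*(P-x[:2]).T)-x[2],[*P.mean(0),r0],loss='soft_l1');return r.x,np.abs(r.fun).max(),s[k]
E
python3 - <<'E'
from m import *
ld=lambda n:dict(np.load(n))
a=ld('spin.npz');b=ld('spin2.npz');t=ld('spint.npz')
print(flange(a,(315,140)),flange(b,(300,165)))
u,v=proj(t,[574,199,72]);print(u,v);
big=cv2.resize(b['frame'][10:260,200:430],None,fx=3,fy=3,interpolation=2);cv2.imwrite('pics/w10b.png',big[:600,:,::-1])
f=b['frame'].astype(int);print(f[220,320],f[210,320],f[207,320],f[240,320],f[250,250])
try:print(flange(t,(int(u)-8,int(v))))
except Exception as e:print(e)
E
```

```text
(array([573.88616095, 199.06537564,  38.11192668]), np.float64(0.18873952829243734), array([ 289,   77,   92,   96, 6619], dtype=int32)) (array([573.84949204, 199.00222474,  38.11758841]), np.float64(0.15689368191256392), array([ 267,   74,  113,  117, 9808], dtype=int32))
267.34379989027366 231.80983353782878
[233 224 201] [178 168 148] [158 150 132] [127 123 121] [231 225 200]
(array([680.17505065,  62.92040634, 996.89171299]), np.float64(0.2185627371098917), array([     0,      0,    640,    480, 301216], dtype=int32))
```

View pics/w10b.png

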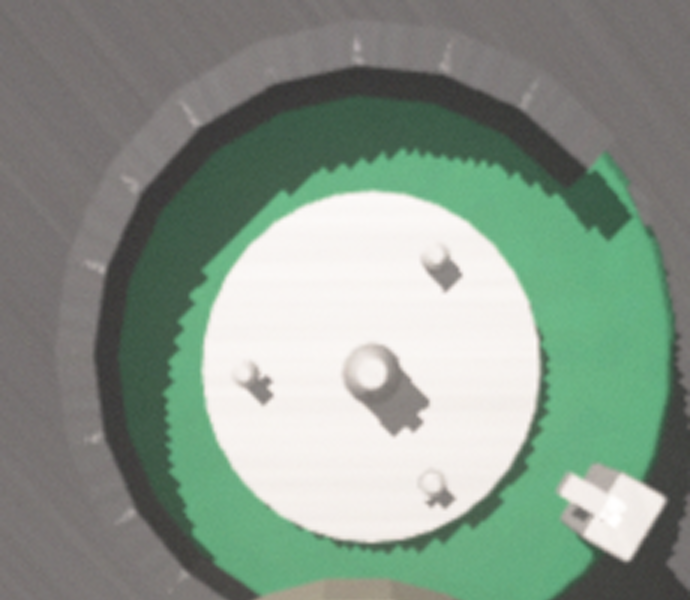

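```bash
python3 - <<'E'
from m import *
b=dict(np.load('spin2.npz'));C=np.array([573.87,199.03])
for n,u,v,z in [('p',435,253,80),('p',245,371,80),('p',431,480,80),('stub',372,372,92),('ptr',565,483,94),('post',634,517,94)]:
    p=ray(b,u/3+200-.35,v/3+10-.35,z)[:2];q=p-C;print(n,np.hypot(*q).round(1),np.degrees(np.arctan2(q[1],q[0])).round(1))
o=manip.get_obs();tcp=np.array(o['tcp_pos']);R=np.array(o['tool_rot'])
f=b['frame'].astype(int);m=(f[:,:,0]>200)&(f[:,:,0]-f[:,:,2]>18)&(f[:,:,0]-f[:,:,2]<50);m[300:]=0;m[:200]=0
n,l,s,ce=cv2.connectedComponentsWithStats(m.astype(np.uint8));k=1+s[1:,4].argmax();print(s[k]);m=l==k
z=tcp[2]-5.4
pts_o=[];pts_i=[]
for th in np.radians(np.arange(-160,-20,2)):
    # scan radially in image from hub (320,290)
    rr=np.arange(30,130,.5);us=(320+rr*np.cos(th));vs=(290+rr*np.sin(th));ok=(vs>=0)&(us>=0)&(us<640)
    g=m[vs[ok].round().astype(int),us[ok].round().astype(int)]
    if g.any():
        i=np.nonzero(g)[0];pts_o.append(ray(b,us[ok][i[-1]],vs[ok][i[-1]],z)[:2]);pts_i.append(ray(b,us[ok][i[0]],vs[ok][i[0]],z)[:2])
for P in (np.array(pts_o),np.array(pts_i)):
    r=least_squares(lambda x:np.hypot(*(P-x[:2]).T)-x[2],[*tcp[:2],42],loss='soft_l1',f_scale=.3)
    d=np.r_[r.x[:2]-tcp[:2],0];print(r.x.round(2),np.sqrt(np.mean(r.fun**2)),'in tool',(R.T@d).round(2))
for uv in [(404,287)]:
    p=ray(b,*uv,z)[:2];print(p,np.degrees(np.arctan2(*(p-tcp[:2])[::-1])))
E
```

```text
p 28.3 19.5
p 27.7 137.4
p 26.9 -101.4
stub 0.2 31.3
ptr 47.1 -70.4
post 63.9 -69.5
[ 234  211  170   84 3737]
[520.53 143.67  42.13] 0.21218442542154733 in tool [-0.   -0.77  0.44]
[520.22 143.15  34.95] 0.171654438684721 in tool [-0.   -0.66  1.04]
[554.58951455 118.21129553] -37.29522608843865
```

```bash
python3 - <<'E'
from h import *
a=np.radians(-41.5);R1=toolR([0,0,-1],[np.cos(a),np.sin(a),0]);plan([574.6,199.2,135],R1)
E
```

```text
N 3 row [0.402, 0.03, -0.855, -0.019, -0.015, 0.002]
```

```bash
python3 -m inch '[[0.1,0.03,-0.85,0,0,0,0],[0.3,0.03,-0.85,-0.06,-0.04,0,0],[0.8,0.03,-0.85,0,0,0,0],[0,0,0,0,0,0,0]]'
python3 - <<'E'
from h import *
a=np.radians(-41.5);R1=toolR([0,0,-1],[np.cos(a),np.sin(a),0]);plan([574.6,199.2,125],R1)
E
```

```text
t: 24.38
tcp_pos: [574.2, 199.2, 132.8]
tool_rot: [[-0.004, 0.749, -0.662], [-0.0, -0.662, -0.749], [-1.0, -0.002, 0.003]]
force: [-0.7, -1.3, -4.0]
width: 19.8
N 1 row [0.261, 0.011, -0.008, 0.006, 0.04, 0.035]
```

```bash
python3 -m inch '[[0.26,0.01,-0.01,0,0.04,0.03,0],[0.1,0,0,0,0,0,0],[0,0,0,0,0,0,0]]'
python3 - <<'E'
from h import *
st();c=manip.capture('wrist');save(c,'w11')
E
```

```text
t: 24.75
tcp_pos: [574.8, 198.6, 124.6]
tool_rot: [[0.004, 0.748, -0.664], [0.001, -0.664, -0.748], [-1.0, 0.002, -0.003]]
force: [0.4, 0.1, -4.1]
width: 19.7
t 24.75 tcp [574.8 198.6 124.6] w 19.7 F [ 0.4  0.1 -4.1] M [-0.09  0.14 -0.03] q [0.31 0.44 1.62 0.   1.08 1.04]
[[0.004, 0.748, -0.664], [0.001, -0.664, -0.748], [-1.0, 0.002, -0.003]]
```

View pics/w11.png

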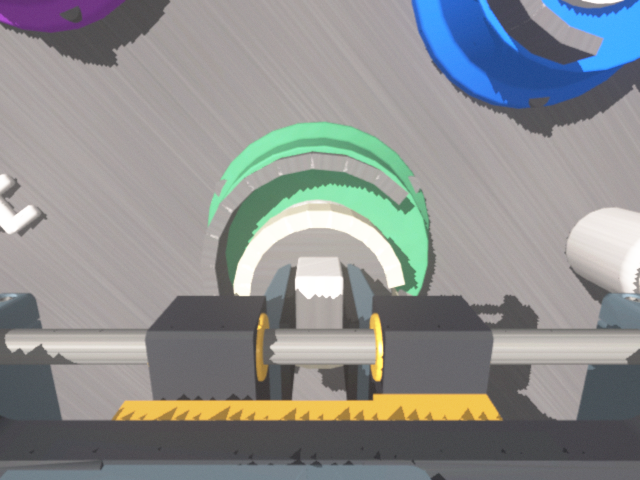

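The rim sits concentric with the guard lip (arc centred near column 318). Lowering onto the stub step by step.

```bash
python3 -m inch '[[0.15,0,0,0,0,0,0],[0.15,0,0,0,0,0,0],[0,0,0,0,0,0,0]]'; python3 -m inch '[[0.12,0,0,0,0,0,0],[0,0,0,0,0,0,0]]'
```

```text
t: 25.18
tcp_pos: [574.7, 199.0, 114.7]
tool_rot: [[0.002, 0.748, -0.663], [0.001, -0.663, -0.748], [-1.0, 0.001, -0.002]]
force: [0.1, 0.6, -4.2]
width: 19.9
t: 25.42
tcp_pos: [575.0, 199.1, 111.4]
tool_rot: [[0.003, 0.748, -0.663], [0.001, -0.663, -0.748], [-1.0, 0.001, -0.003]]
force: [-0.3, -0.5, -3.8]
width: 19.7
```

```bash
python3 -m inch '[[0.1,0,0,0,0,0,0],[0,0,0,0,0,0,0]]'; python3 -m inch '[[0.1,0,0,0,0,0,0],[0,0,0,0,0,0,0]]'
```

```text
t: 25.68
tcp_pos: [575.0, 199.1, 108.4]
tool_rot: [[0.003, 0.748, -0.663], [0.001, -0.663, -0.748], [-1.0, 0.001, -0.003]]
force: [-1.4, -0.3, -3.9]
width: 20.0
t: 25.92
tcp_pos: [575.0, 199.1, 105.4]
tool_rot: [[0.003, 0.748, -0.663], [0.001, -0.663, -0.748], [-1.0, 0.001, -0.003]]
force: [-0.3, -0.3, -3.8]
width: 20.1
```

Already below pin height (would rest at 107.4) with no contact force: the pockets are over the pins.

```bash
python3 -m inch '[[0.1,0,0,0,0,0,0],[0,0,0,0,0,0,0]]'; python3 -m inch '[[0.07,0,0,0,0,0,0],[0,0,0,0,0,0,0]]'; python3 -m inch '[[0.03,0,0,0,0,0,0],[0,0,0,0,0,0,0]]'
```

```text
t: 26.18
tcp_pos: [575.0, 199.1, 102.4]
tool_rot: [[0.003, 0.748, -0.663], [0.001, -0.663, -0.748], [-1.0, 0.001, -0.003]]
force: [-0.2, 0.0, -3.9]
width: 19.8
t: 26.42
tcp_pos: [575.1, 199.1, 100.4]
tool_rot: [[0.003, 0.748, -0.663], [0.001, -0.663, -0.748], [-1.0, 0.002, -0.003]]
force: [-0.3, -0.7, -3.1]
width: 19.9
t: 26.68
tcp_pos: [575.2, 199.1, 99.7]
tool_rot: [[0.004, 0.748, -0.663], [0.001, -0.663, -0.748], [-1.0, 0.002, -0.003]]
force: [0.0, -0.1, -3.4]
width: 19.8
```

```bash
python3 -m inch '[[0.03,0,0,0,0,0,0],[0,0,0,0,0,0,0]]'; python3 -m inch '[[0,0,0,0.9,0,0,0],[0,0,0,0.9,0,0,0],[0,0,0,0.9,0,0,0],[0,0,0,0.9,0,0,0],[0,0,0,0,0,0,0]]';
```

```text
t: 26.92
tcp_pos: [575.3, 199.2, 99.5]
tool_rot: [[0.004, 0.748, -0.663], [0.002, -0.663, -0.748], [-1.0, 0.002, -0.004]]
force: [-0.6, -1.0, 0.5]
width: 20.0
t: 27.55
tcp_pos: [575.6, 199.1, 99.5]
tool_rot: [[0.005, 0.56, -0.828], [0.002, -0.828, -0.56], [-1.0, 0.001, -0.005]]
force: [-0.7, -0.7, 1.6]
width: 19.5
```

```bash
python3 -m inch '[[0,0,0,0.9,0,0,0],[0,0,0,0.9,0,0,0],[0,0,0,0.9,0,0,0],[0,0,0,0.88,0,0,0],[0,0,0,0,0,0,0]]'; 
python3 - <<'E'
from h import *
st();c=manip.capture('wrist');save(c,'w12');
for n in('top','side'):
    c=manip.capture(n);u,v=proj(c,[574,199,90]);u,v=int(u),int(v);cv2.imwrite(f'pics/{n}12.png',cv2.resize(c['frame'][v-45:v+45,u-50:u+50],(800,720),interpolation=2)[:600,:,::-1])
E
```

```text
t: 28.18
tcp_pos: [575.5, 198.9, 99.4]
tool_rot: [[0.004, 0.339, -0.941], [0.001, -0.941, -0.339], [-1.0, 0.0, -0.005]]
force: [-0.7, -1.8, 3.5]
width: 19.9
t 28.18 tcp [575.5 198.9  99.4] w 19.9 F [-0.7 -1.8  3.5] M [-0.59  0.43 -0.  ] q [ 0.31  0.46  1.65 -0.    1.03  1.54]
[[0.004, 0.339, -0.941], [0.001, -0.941, -0.339], [-1.0, 0.0, -0.005]]
```

View pics/w12.png

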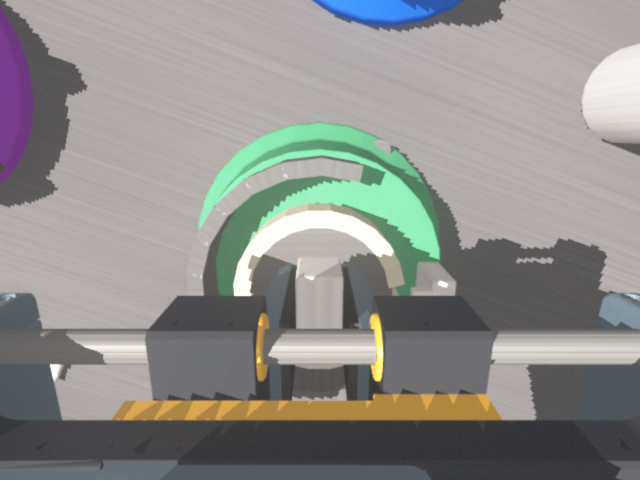

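View pics/side12.png

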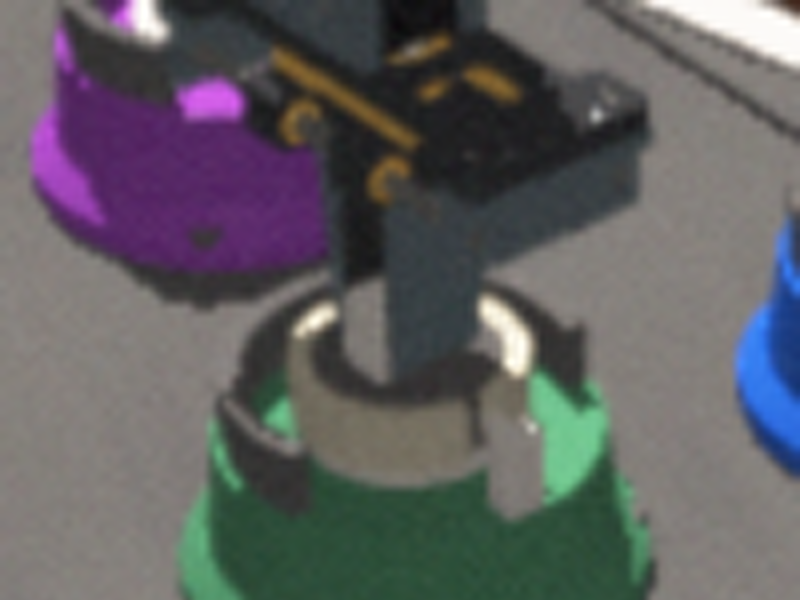

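```bash
python3 -m inch '[[0,0,0,0,0,0,0.45],[0,0,0,0,0,0,0.45],[0,0,0,0,0,0,0.45],[-0.3,0,0,0,0,0,0.45],[-0.8,0,0,0,0,0,0.45]]'; python3 -m inch '[[-1,0,0.5,0,0,0,0.45],[-0.7,0,0.8,0,0,0,0.45],[-0.5,0,0.9,0,0,0,0.45],[-0.2,0,0.3,0,0,0,0.45],[0,0,0,0,0,0,0.45]]'
python3 - <<'E'
from h import *
st();c=manip.capture('wrist');save(c,'w13');np.savez('spin3.npz',**{k:c[k] for k in ['frame','range_z','mtx','R','t']})
E
```

```text
t: 28.95
tcp_pos: [574.4, 199.0, 131.5]
tool_rot: [[0.001, 0.338, -0.941], [0.001, -0.941, -0.338], [-1.0, -0.0, -0.001]]
force: [0.3, -0.6, 0.9]
width: 41.2
t: 29.58
tcp_pos: [504.6, 173.9, 204.2]
tool_rot: [[0.005, 0.338, -0.941], [0.002, -0.941, -0.338], [-1.0, -0.0, -0.006]]
force: [0.0, 0.8, -0.1]
width: 41.2
t 29.57 tcp [504.6 173.9 204.2] w 41.2 F [ 0.   0.8 -0.1] M [-0.09  0.13 -0.05] q [0.31 0.26 1.68 0.   1.2  1.54]
[[0.005, 0.338, -0.941], [0.002, -0.941, -0.338], [-1.0, -0.0, -0.006]]
```

View pics/w13.png

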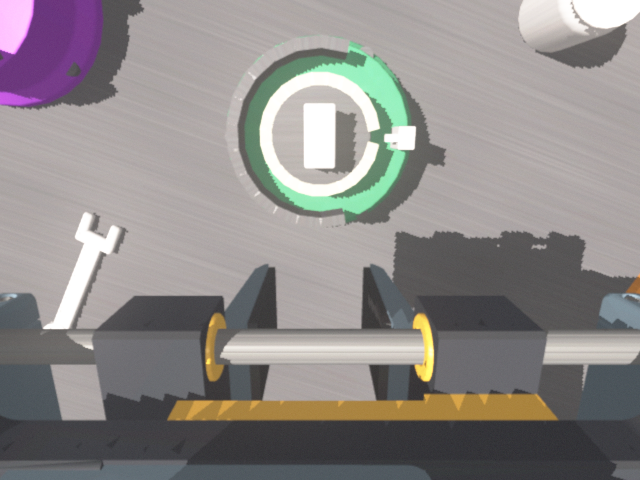

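Wheel seated, its notch at (376,136) against the pointer at (388,138). Measuring the angle difference and the seat height.

```bash
python3 - <<'E'
from m import *
c=dict(np.load('spin3.npz'))
cv2.imwrite('pics/w13b.png',cv2.resize(c['frame'][100:180,340:440],(800,640),interpolation=2)[:600,:,::-1])
f=c['frame'].astype(int)
P,u,v=pts(c);C=np.array([573.87,199.03])
rr=np.hypot(*(P[:,:2]-C).T)
print('rim z',np.median(P[(rr>37)&(rr<40.5),2]),np.median(P[(rr<8),2]),'lip',np.median(P[(rr>60)&(rr<64)&(P[:,0]<560),2]))
h=P[(P[:,2]>117)&(P[:,2]<128)&(rr<30)];print('hub',len(h),h.mean(0).round(1),cv2.minAreaRect(h[:,:2].astype(np.float32)))
m=(f[:,:,0]>190)&(f[:,:,0]-f[:,:,2]>12)&(f[:,:,0]-f[:,:,2]<50)
print(f[136,360:400].tolist())
# notch: scan brightness along circle r=39,z=94
for r in (38,39,40,41):
    a=np.arange(-95,-45,.5);pr=[proj(c,[C[0]+r*np.cos(np.radians(x)),C[1]+r*np.sin(np.radians(x)),94]) for x in a]
    val=cv2.remap(c['frame'].astype(np.float32).mean(2),np.array([p[0] for p in pr],np.float32)[None],np.array([p[1] for p in pr],np.float32)[None],1)[0]
    th=(val.max()+val.min())/2;d=np.nonzero(val<170)[0];print(r,a[d[0]] if len(d) else None,a[d[-1]] if len(d) else None,(a[d].mean()) if len(d) else None)
for r in (49,50,51):
    a=np.arange(-80,-60,.25);pr=[proj(c,[C[0]+r*np.cos(np.radians(x)),C[1]+r*np.sin(np.radians(x)),94]) for x in a]
    val=cv2.remap(c['frame'].astype(np.float32)[:,:,0].copy(),np.array([p[0] for p in pr],np.float32)[None],np.array([p[1] for p in pr],np.float32)[None],1)[0]
    d=np.nonzero(val>170)[0];print('ptr',r,a[d[[0,-1]]] if len(d) else None,a[d].mean())
E
```

```text
rim z 95.28626836434192 123.25774765394775 lip 308.1161070179408
hub 2002 [574.6 199.1 123.2] ((574.2749633789062, 199.0816192626953), (39.57093811035156, 19.545291900634766), 20.19609260559082)
[[191, 186, 183], [190, 185, 182], [191, 187, 184], [189, 184, 181], [190, 186, 181], [188, 185, 180], [188, 185, 180], [190, 185, 180], [186, 182, 176], [179, 176, 171], [145, 148, 142], [114, 138, 117], [109, 143, 118], [110, 144, 118], [106, 140, 114], [105, 140, 115], [103, 138, 112], [105, 140, 113], [105, 138, 114], [106, 140, 114], [101, 138, 113], [103, 138, 112], [104, 141, 112], [125, 154, 129], [222, 222, 209], [253, 252, 249], [255, 255, 255], [255, 255, 255], [255, 255, 255], [255, 255, 255], [255, 255, 255], [255, 255, 255], [255, 255, 255], [255, 255, 255], [255, 255, 255], [255, 255, 255], [255, 255, 255], [255, 255, 255], [255, 255, 255], [255, 255, 255]]
38 -74.5 -64.0 -69.25
39 -75.0 -64.0 -69.5
40 -75.0 -63.5 -69.25
41 -75.5 -63.5 -69.5
ptr 49 [-74.25 -67.25] -70.75
ptr 50 [-74.5  -67.25] -70.875
ptr 51 [-78. -67.] -72.5
```

View pics/w13b.png

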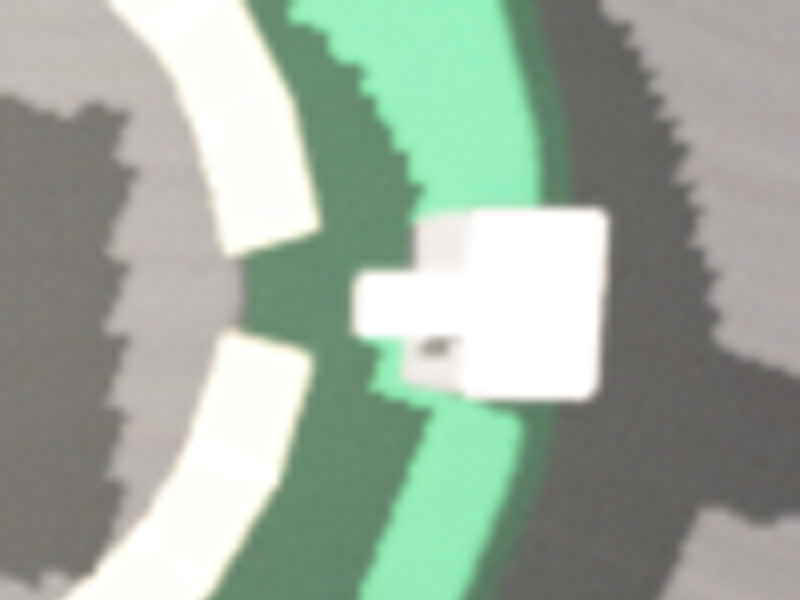

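Fully home (rim 22.0 mm above the flange reading), but the notch is about 1.3° (1 mm) short of the pointer. There is time, so I'll regrip the hub and nudge it.

```bash
python3 - <<'E'
from h import *
a=np.radians(-69.8);R1=toolR([0,0,-1],[np.cos(a),np.sin(a),0]);plan([574.6,199.2,135],R1);plan([574.6,199.2,101],R1,p0=np.array([574.6,199.2,135]),R0=R1)
E
```

```text
N 3 row [0.765, -0.001, -0.822, -0.04, -0.024, 0.001]
N 2 row [0.567, 0.0, 0.0, 0.0, 0.0, 0.0]
```

```bash
python3 -m inch '[[0.7,0,-0.83,-0.04,-0.03,0,0.45],[0.75,0,-0.82,-0.04,-0.03,0,0.45],[0.8,0,-0.82,-0.02,-0.02,0,0.45],[0,0,0,0,0,0,0.45]]'; python3 -m inch '[[0.4,0,0,0,0,0,0.45],[0,0,0,0,0,0,0.45]]'
```

```text
t: 30.12
tcp_pos: [574.3, 199.1, 132.7]
tool_rot: [[-0.007, 0.344, -0.939], [-0.002, -0.939, -0.344], [-1.0, -0.0, 0.007]]
force: [-0.5, 0.3, 0.3]
width: 41.0
t: 30.38
tcp_pos: [573.0, 198.6, 123.6]
tool_rot: [[-0.003, 0.344, -0.939], [-0.001, -0.939, -0.344], [-1.0, -0.0, 0.003]]
force: [0.1, -0.0, 0.1]
width: 41.3
```

```bash
python3 -m inch '[[0.35,0,-0.05,0,0,0,0.45],[0.37,0,0,0,0,0,0.45],[0,0,0,0,0,0,0],[0,0,0,0,0,0,0],[0,0,0,0,0,0,0]]'; python3 -m inch '[[0,0,0,0.36,0,0,0],[0,0,0,0,0,0,0]]'
python3 -c "
from h import *
st();print(np.degrees(np.arctan2(*np.array(manip.get_obs()['tool_rot'])[[1,0],1])))"
```

```text
t: 31.0
tcp_pos: [575.6, 199.4, 102.9]
tool_rot: [[-0.001, 0.344, -0.939], [-0.0, -0.939, -0.344], [-1.0, 0.0, 0.001]]
force: [0.1, 0.1, -1.2]
width: 19.5
t: 31.25
tcp_pos: [575.2, 199.2, 102.8]
tool_rot: [[-0.002, 0.32, -0.947], [-0.001, -0.947, -0.32], [-1.0, 0.0, 0.002]]
force: [-2.2, -0.9, 1.6]
width: 19.8
t 31.25 tcp [575.2 199.2 102.8] w 19.8 F [-2.2 -0.9  1.6] M [-0.28  0.34  0.05] q [ 0.31  0.46  1.64 -0.    1.04  1.56]
[[-0.002, 0.32, -0.947], [-0.001, -0.947, -0.32], [-1.0, 0.0, 0.002]]
-71.3239005066745
```

```bash
python3 -m inch '[[0,0,0,0,0,0,0.45],[0,0,0,0,0,0,0.45],[0,0,0,0,0,0,0.45],[-0.3,0,0,0,0,0,0.45],[-0.8,0,0,0,0,0,0.45]]'; python3 -m inch '[[-1,0,0.5,0,0,0,0.45],[-0.7,0,0.8,0,0,0,0.45],[-0.5,0,0.9,0,0,0,0.45],[-0.2,0,0.3,0,0,0,0.45],[0,0,0,0,0,0,0.45]]'
python3 - <<'E'
from m import *
st();c=manip.capture('wrist');save(c,'w14');C=np.array([573.87,199.03])
P,u,v=pts(c);rr=np.hypot(*(P[:,:2]-C).T);print('rim z',np.median(P[(rr>37)&(rr<40.5),2]),np.median(P[(rr<8),2]))
h=P[(P[:,2]>117)&(P[:,2]<128)&(rr<30)];print(cv2.minAreaRect(h[:,:2].astype(np.float32)))
g=c['frame'].astype(np.float32)
def scan(r,a,im):
    pr=np.array([proj(c,[C[0]+r*np.cos(np.radians(x)),C[1]+r*np.sin(np.radians(x)),94]) for x in a],np.float32);return cv2.remap(im,pr[:,0][None].copy(),pr[:,1][None].copy(),1)[0]
for r in (38,39,40): a=np.arange(-90,-50,.25);d=a[scan(r,a,g.mean(2))<170];print(r,d.min(),d.max(),d.mean())
for r in (48.5,49,50): a=np.arange(-80,-60,.25);d=a[scan(r,a,g[:,:,0].copy())>170];print('ptr',r,d.min(),d.max(),d.mean())
cv2.imwrite('pics/w14b.png',cv2.resize(c['frame'][90:180,330:440],(733,600),interpolation=2)[:,:,::-1])
t=manip.capture('top');save(t,'t14')
E
```

```text
t: 31.88
tcp_pos: [574.7, 199.3, 135.3]
tool_rot: [[-0.004, 0.32, -0.947], [-0.001, -0.947, -0.32], [-1.0, -0.0, 0.004]]
force: [0.2, 0.5, 0.6]
width: 41.1
t: 32.5
tcp_pos: [504.8, 175.6, 208.4]
tool_rot: [[0.0, 0.32, -0.947], [0.0, -0.947, -0.32], [-1.0, -0.0, -0.0]]
force: [-0.5, -0.0, 0.6]
width: 41.1
t 32.5 tcp [504.8 175.6 208.4] w 41.1 F [-0.5 -0.   0.6] M [-0.11  0.06 -0.02] q [0.31 0.26 1.67 0.   1.22 1.56]
[[0.0, 0.32, -0.947], [0.0, -0.947, -0.32], [-1.0, -0.0, -0.0]]
rim z 95.44780222400898 123.27464337446003
((573.6835327148438, 199.08377075195312), (39.69902420043945, 19.8825626373291), 19.148849487304688)
38 -76.5 -65.5 -71.0
39 -76.75 -65.25 -71.0
40 -77.0 -65.0 -71.0
ptr 48.5 -74.75 -67.25 -71.0
ptr 49 -74.75 -67.25 -71.0
ptr 50 -74.75 -67.25 -71.0
```

View pics/w14b.png

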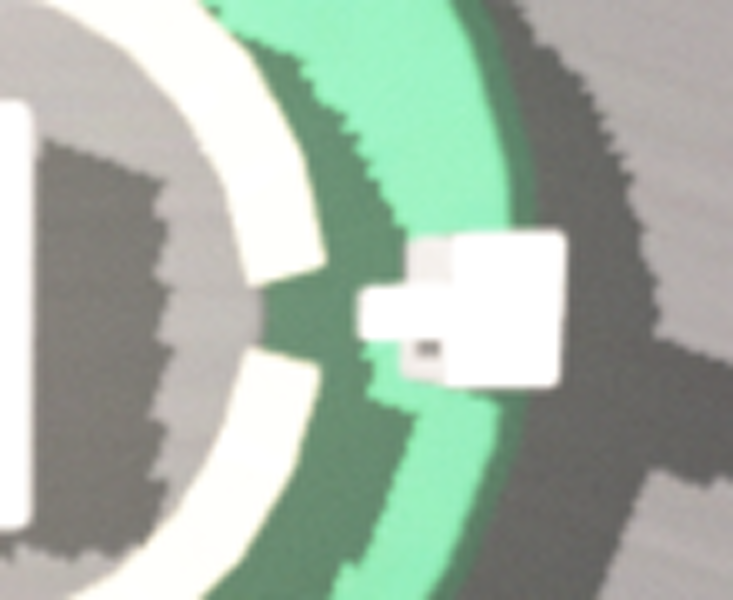

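View pics/t14.png

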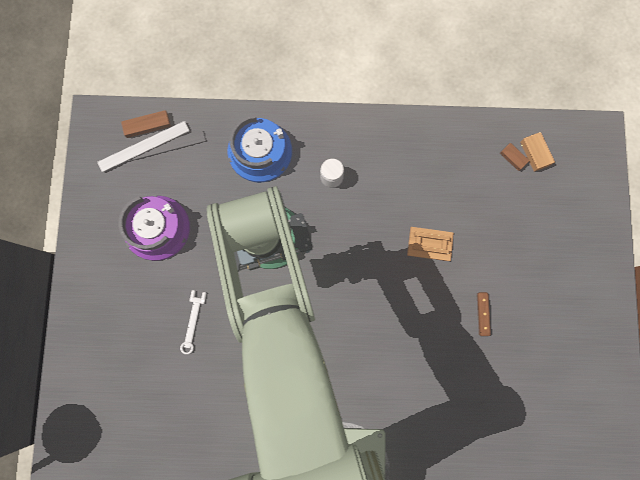

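The notch centre (−71.0°) now matches the pointer (−71.0°) and the wheel is fully home. The tin, spanner and knife handle are where they were, and the robot is clear.

```bash
python3 -c "
from cell import manip
print(manip.job_done())"
```

```text
the job is handed in; nothing more can be done
None
```

The job is handed in at about 32.6 s, and my last checks found the wheel fully home on the green spindle with the notch on the pointer.

**What I did:** I took the wheel out of the rack by the ends of its hub, laid it flat on the bench with the hub up and let go. I then took it again by the hub flats and lowered it onto the spindle. I had measured the pin angle beforehand and lined the pockets up, so it dropped straight over the pins without resting on them. I turned wheel and flange together about 29° and let go. The camera showed the notch about 1.3° short, so I took the hub again, turned it a little further, and let go.

**Last checks:**
- **Seat:** The rim top read 95.4 mm and the hub top 123.3 mm, against the bare flange's 73.3 mm with the same camera. That puts them 22.1 and 50.0 mm above the flange, which is fully home.
- **Notch:** Its centre read −71.0°, and the pointer also read −71.0°. The hub block's outline alone gave −70.9°, and earlier readings of the pointer varied between −69.5° and −70.9°.
- **Surroundings:** In the last top view the tin, spanner and knife handle were where they started, and the gripper was clear of everything.

No check failed. The one disagreement was where the wheel lay on the bench: the top and wrist cameras differed by about 3 mm. I went by the wrist camera, and the grip came out right.

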